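# Clasp the springform cake tin

### The job

The clasp of the dark grey springform cake tin is open. Leaving its lever standing out for now, swing its wire bail in over the hook on the tin's side so that the bail's end bar lies behind the hook, then press the lever over until it lies shut against the tin and stays there by itself, with the wire drawn tight. Leave the copper tin, which is already clasped, alone, and do not shift the mug or the small shaker.

Things in the scene. Friction and masses are not known exactly. Their poses are not given: they have to be found in the camera images.
- dark_tin: dark grey round springform cake tin, open at the top, 170 mm across, 66 mm high, does not move. Origin: centre of its underside, z up. Its clasp is on its own -x side (towards the robot at yaw 0); y runs along the clasp. The clasp's parts swing level about upright pins, their middle 40 mm above the worktop; the wall's outside there is at x = -85 mm, y = 0 in the tin's frame
- hook (a point): the hook, an upright steel prong 14 mm high, 4 mm thick, standing out from the wall, its curled tip, bent to -y, at (-98, -33.5) mm in the tin's frame. This point: middle of its catching (-y) side, at (-91.5, -34) when open. It sits on the sprung end of the tin's split wall, which the tightening clasp draws about 4 mm to +y (12 N)
- lever (a joint): the steel lever, a strip 15 mm high, 3 mm thick, 68 mm from its pin, which is at (-105, 22) mm in the tin's frame, to its tip. 0 = shut: it lies across the hook and bail, tip at (-111, -46). Positive (rad) swings it out, clockwise from above, away from the hook. Starts at 2.05 to 2.2, pointing out and to +y; stop at 2.25; light friction holds it. Bail hooked, it takes up to 5 N and snaps past centre near 0.3
- bail (a joint): wire bail, a frame with legs 11.5 mm above and below the clasp's middle, 4 mm wire, light friction. Its pin rides on the lever's short end, 14 mm from the lever's pin, at (-112.4, 33.9) mm in the tin's frame when the lever reads 0. Value (rad) is relative to the lever, positive anticlockwise from above; 0 = shut and tight. Starts at 0.85 to 1.05, sticking out from the tin; hooked with the lever out: about 1.8
- bail_bar (a point): middle of the bail's upright end bar, 4 mm thick, 23 mm long, 69 mm from the bail's pin; at (-91.5, -32) mm in the tin's frame when shut. As the bail swings in towards the wall the bar passes 4 mm or more clear of the hook's tip and comes to its -y side, with about 10 mm of slack, which the lever then takes up. The bail is best pushed at y = -7 mm, clear of hook and lever
- band_end (a joint): how far the clasp has drawn the hook and the sprung wall end to +y (m): 0 when open, about 0.004 when the clasp is shut and tight
- copper_tin: copper-coloured springform tin of the same size, its clasp already shut; a bystander that does not move. Origin: centre of its underside
- mug_1: small white mug, 60 mm across, 50 mm high, standing loose beside the work; origin: centre of its underside
- mill_1: small shaker with a grey cap and clear body, 44 mm across, 90 mm high, standing loose behind and between the tins; origin: centre of its underside
There are look-alikes about, which are no part of the job. What is shaped like the dark_tin but blue or turquoise is not meant.

How it is judged:
By the outcome, as a careful person would: the job done as asked, in the order asked, and still so for the second after the job is handed in, with the robot touching nothing.
It also fails if it takes over 43 s, if anything falls off the work surface, if the arm or the gripper's body presses on something with over 40 N, if the wrist force passes 120 N, or if a joint passes its speed limit or range.

### The arm

A 6-joint arm with a two-finger parallel gripper is mounted at the origin on a cart in front of the work surface, level with it; the furniture and walls round the work are solid. World frame = base frame: x ahead of the robot, y to its left, z up, the work surface at z = 0. Lengths are in m, angles in rad, forces in N, time in s.
With the tool pointing down it reaches from about 0.35 to 1 m from the base axis. Payload 7.1 kg.
Tool frame: the origin (TCP) lies on the centre line of the jaws, within the pads' length; the fingertips stand 19 mm ahead of it and the grasp point (between the pads) is the TCP; z points along the fingers, x is the direction in which the jaws open and shut, and the axes are right-handed (so a half turn about z gives the same grasp; the last joint's range is limited). The gripper opens to 85 mm and grips with 20 to 120 N. Pads are 22 mm wide; open, the fingers measure 114 mm over their backs; the gripper's body (76 mm by 85 mm) begins 54 mm behind the grasp point. The pads swing forward as they close: fully open they stand 13 mm farther back than shut.
Start: joints at [-1.17, 0.423, 1.63, -0, 1.089, -0.019], TCP at [0.255, -0.571, 0.221] pointing down, gripper open.
Joint ranges: [-3, 3], [-0.9, 2.11], [0.09, 2.58], [-1.31, 4.45], [0.11, 2.69], [-2.54, 2.54]. Speed limits (rad/s): [2.39, 2.39, 3.01, 3.14, 3.14, 3.14].

### API

Orientations are given as a 3x3 rotation matrix whose columns are the frame's x, y, z axes.
In Python, from rig import * gives the robot as it stands.
- The arm moves only by the shell command python3 -m crank 'ROWS' [FORCE]. ROWS is JSON, a list of rows, each an object of numbers: "dx", "dy", "dz": the shift along the tool's x, y, z in cm; "wx", "wy", "wz": the turn, a rotation vector about the tool's x, y, z in degrees; "fingers": the closure in counts, from 0 (fully open) to 255 (shut). In form: [{"dx": .., "dy": .., "dz": .., "wx": .., "wy": .., "wz": .., "fingers": ..}, ...]. A call has 1 to 8 rows; each row shifts and turns the pose as measured when the row begins, along the tool's axes as they then stand; what a row does not reach is not made up. A row lasts 1/12 s, in which the tool goes at most 41.7 mm and 7.16 degrees, less where a joint would pass 70% of its speed; a pose out of reach is approached as far as the arm can. A call is refused whole if a number of a shift passes 4.17 or a number of a turn 7.16, either way. A call with a gripper value outside its range is refused whole. The fingers move at their own pace and stop on an object; FORCE is the grip in N (left out, the last holds). Time passes only in rows, so rows that do not move let the fingers close. It gives the time, the measured TCP pose, the force and the opening at its end, in the units of the state.
- get_obs(): the state, without advancing time (a new reading comes with each control period).
- grab_frame(name): name is "scene" or "top" or "wrist"; returns the picture (384x512x3 uint8, red, green, blue); there is no depth.
- get_calibration(name): a dict with "camera_matrix" (3x3 intrinsics, pixels), "k1" (the pictures are not rectified: a ray, as slopes to the right and down, at radius r is drawn at 1 + k1 r^2 times it, then the intrinsics apply), "R" (3x3) and "t" (3): a world point X has camera coordinates R X + t; the wrist camera has in their place "hand_eye" (4x4, takes a point from camera to tool coordinates, whose origin is the TCP and whose axes are the tool frame's). Camera axes: x right, y down, z forward; pixel columns grow to the right and rows downward; lengths in m; the calibration is good to about 2 mm. A picture is of the moment at which its call begins: read the wrist's pose just before it. get_calibration takes no time and is no camera call.
- hand_in(): hands the job in, once; it reports no verdict.
Trained networks look in the newest picture that a camera, given by its name, has taken for a name from the list of things; names that differ only in an ending like _2 or _b are one class to them, and where a whole thing is asked for, a point or a joint stands for the part that bears it (a point fixed in the world has none). Each returns a list of dicts, best first, with "p" (0 to 1); they miss things now and then, are a little off and sometimes report something else, mostly with a low value. They report only what shows in the picture. A call takes as long as a camera call. They do not tell look-alikes from the thing itself.
- trace(query, camera): "region" (384x512 bool, what is visible of it) and "box" ([centre column, centre row, width, height] in pixels, round what is visible of it).
The state is a dict: "time": time; "q": joint angles; "dq": joint speeds; "joint_torque": joint torques, N m; "position": TCP position; "orientation": TCP orientation; "ft_force": force on the tool from outside, world axes, zero at the start; "wrist_torque": the same for the moment, N m; "grip_width": finger opening in m.
Only numpy, scipy, OpenCV 4.12 (cv2) and the standard library are available. Lean on these libraries where they do the work, as an engineer would, in place of code of your own. Each camera call takes 0.05 s, during which the arm holds its last target.

## Working session

There is one attempt and no reset: what is moved stays moved. The work goes in short steps, Python scripts to look and compute and a shell command to move; the robot and the scene stay as the last step left them, time stands still between calls to the robot, and variables do not carry over. Pictures are saved under pics/ and viewed, and the job is handed in when it is done.

```bash
ls; mkdir -p pics; python3 - <<'E'
from rig import *
import cv2
o=get_obs(); print({k:o[k] for k in ('time','q','position','grip_width','ft_force')}); print(o['orientation'])
for n in('scene','top'):
    im=grab_frame(n); cv2.imwrite(f'pics/{n}0.png',cv2.cvtColor(im,cv2.COLOR_RGB2BGR))
    print(n,get_calibration(n))
print(get_calibration('wrist'))
E
```

```text
pics
{'time': 0.0, 'q': array([-1.17000605e+00,  4.23865851e-01,  1.63071017e+00, -1.01440405e-05,
        1.08857056e+00, -1.89841494e-02]), 'position': array([ 0.25453011, -0.57020215,  0.22032215]), 'grip_width': 0.08544637043163825, 'ft_force': array([-0.02908172, -0.17300992,  0.44649936])}
[[ 4.07558298e-01 -9.13178984e-01 -6.14533761e-04]
 [-9.13177868e-01 -4.07558761e-01  1.42727685e-03]
 [-1.55381784e-03 -2.05198928e-05 -9.99998793e-01]]
scene {'camera_matrix': array([[491.42038919,   0.        , 252.3992913 ],
       [  0.        , 491.42038919, 189.60534846],
       [  0.        ,   0.        ,   1.        ]]), 'k1': -0.07833302587580668, 'R': array([[ 0.56904803, -0.82228055, -0.00624797],
       [-0.53718339, -0.36597621, -0.75993119],
       [ 0.62259003,  0.43579365, -0.6499735 ]]), 't': array([-0.1438213 ,  0.45681609,  1.33133311])}
top {'camera_matrix': array([[433.53634229,   0.        , 255.48312585],
       [  0.        , 433.53634229, 190.78961985],
       [  0.        ,   0.        ,   1.        ]]), 'k1': 0.02125689590935687, 'R': array([[-0.25178301, -0.96776746,  0.00560888],
       [-0.83520064,  0.21435803, -0.50644893],
       [ 0.48892249, -0.13219977, -0.86225172]]), 't': array([0.36301415, 0.47196028, 1.51819193])}
{'camera_matrix': array([[300.07249652,   0.        , 254.42723938],
       [  0.        , 300.07249652, 192.51023302],
       [  0.        ,   0.        ,   1.        ]]), 'k1': -0.002418167554632355, 'hand_eye': array([[ 9.99999818e-01,  1.02241939e-04, -5.94442565e-04,
        -1.13948083e-04],
       [ 7.39481328e-05,  9.57312967e-01,  2.89053415e-01,
        -7.36449861e-02],
       [ 5.98620958e-04, -2.89053406e-01,  9.57312786e-01,
        -1.50785497e-01],
       [ 0.00000000e+00,  0.00000000e+00,  0.00000000e+00,
         1.00000000e+00]])}
```

View pics/scene0.png

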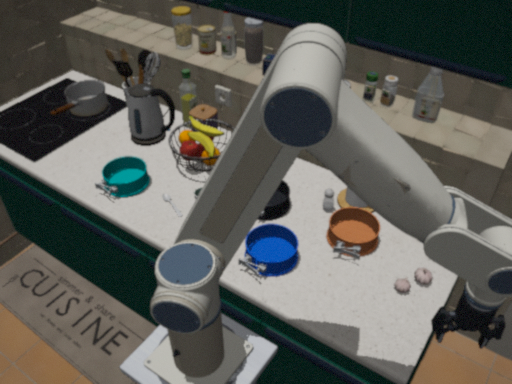

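View pics/top0.png

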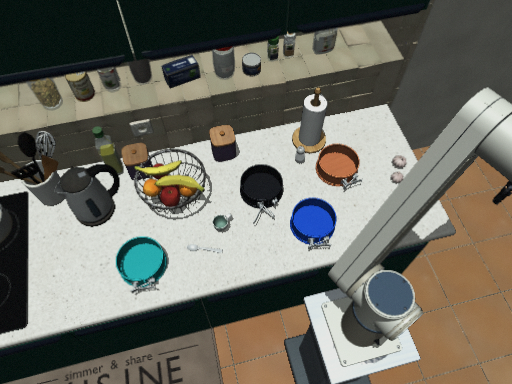

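The top view shows the dark tin at about (261,187), its clasp open towards (265,212). The blue look-alike is at (313,220), copper tin (338,165), mug (222,222) and shaker (300,154).

```bash
cat > h.py <<'E'
import numpy as np, cv2
from rig import *
from scipy.optimize import least_squares
def ray(cal,uv,pose=None):
    K=np.array(cal['camera_matrix']);k1=cal['k1']
    d=np.array([(uv[0]-K[0,2])/K[0,0],(uv[1]-K[1,2])/K[1,1]])
    s=d.copy()
    for _ in range(20): s=d/(1+k1*(s@s))
    v=np.array([s[0],s[1],1.])
    if 'hand_eye' in cal:
        p,R=pose; H=np.array(cal['hand_eye'])
        return R@(H[:3,:3]@np.zeros(3)+H[:3,3])+p, R@H[:3,:3]@v
    R=np.array(cal['R']);t=np.array(cal['t'])
    return -R.T@t, R.T@v
def onz(cal,uv,z,pose=None):
    c,v=ray(cal,uv,pose); return c+v*(z-c[2])/v[2]
def proj(cal,X,pose=None):
    X=np.atleast_2d(X)
    if 'hand_eye' in cal:
        p,R=pose;H=np.array(cal['hand_eye'])
        Y=(X-p)@R; Y=(Y-H[:3,3])@H[:3,:3]
    else: Y=X@np.array(cal['R']).T+np.array(cal['t'])
    s=Y[:,:2]/Y[:,2:]; s=s*(1+cal['k1']*(s**2).sum(1,keepdims=True))
    K=np.array(cal['camera_matrix']); return s*[K[0,0],K[1,1]]+[K[0,2],K[1,2]]
def save(name,im,crop=None,k=1):
    if crop: im=im[crop[1]:crop[3],crop[0]:crop[2]]
    im=cv2.resize(im,None,fx=k,fy=k,interpolation=cv2.INTER_CUBIC)
    cv2.imwrite('pics/'+name+'.png',cv2.cvtColor(im,cv2.COLOR_RGB2BGR))
E
python3 - <<'E'
from h import *
im=grab_frame('top'); save('top1',im,(190,130,370,260),4)
cal=get_calibration('top')
for q in('dark_tin','mug_1','mill_1','lever','bail'):
    for d in trace(q,'top')[:6]: 
        print(q,d['p'],np.round(d['box'],1), onz(cal,d['box'][:2],0.04).round(3), im[d['region']].mean(0).round())
        if q=='dark_tin' and d['region'].sum(): 
            c,_=cv2.findContours(d['region'].astype(np.uint8),0,1); print(len(c))
print(get_obs()['time'])
E
```

```text
dark_tin 0.73 [261.7 191.7  42.8  60.7] [0.587 0.197 0.04 ] [34. 36. 38.]
3
dark_tin 0.7 [142.1 264.6  45.6  57.3] [0.398 0.699 0.04 ] [ 42. 131. 133.]
1
dark_tin 0.65 [312.6 221.3  48.2  49.3] [0.41 0.04 0.04] [ 36.  70. 155.]
1
mug_1 0.76 [221.8 222.5  15.6  18.8] [0.492 0.382 0.04 ] [ 98. 118. 110.]
mill_1 0.58 [300.7 152.6   4.4  12.3] [ 0.732 -0.014  0.04 ] [118. 123. 121.]
0.4
```

View pics/top1.png

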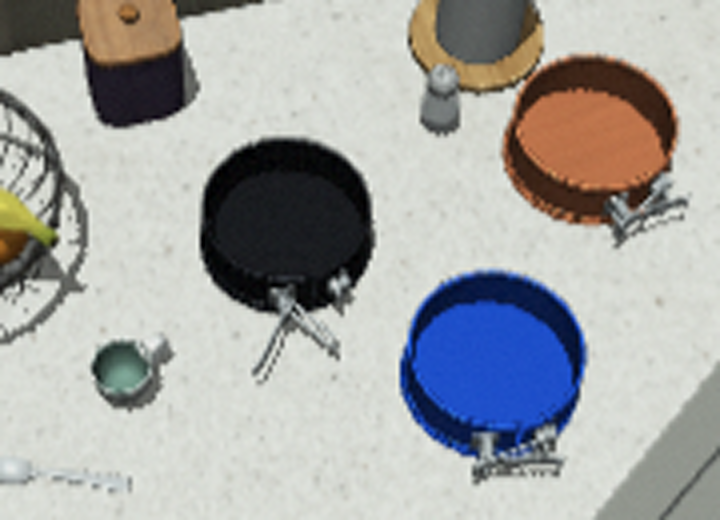

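```bash
python3 - <<'E'
from h import *
im=grab_frame('top'); cal=get_calibration('top')
d=[x for x in trace('dark_tin','top') if im[x['region']].mean()<60][0]
m=(im.max(2)<75).astype(np.uint8); m[:, :235]=0; m[:,290:]=0; m[:160]=0; m[225:]=0
n,l,s,c=cv2.connectedComponentsWithStats(m); k=1+np.argmax(s[1:,4]); m=(l==k).astype(np.uint8); print(s[k])
a=np.linspace(0,2*np.pi,120,endpoint=False)
def model(p):
    P=np.vstack([np.c_[p[0]+.085*np.cos(a),p[1]+.085*np.sin(a),0*a+z] for z in(0.001,.066)])
    return cv2.convexHull(proj(cal,P).astype(np.float32))
def cost(p):
    h=model(p); big=np.zeros((384*4,512*4),np.uint8); cv2.fillPoly(big,[np.round((h+.5)*4-.5).astype(np.int32)],1)
    M=cv2.resize(big.astype(np.float32),(512,384),interpolation=cv2.INTER_AREA)
    return np.abs(M-m)[:200].sum()
from scipy.optimize import minimize
r=minimize(cost,[.66,.18],method='Nelder-Mead',options=dict(initial_simplex=[[.66,.18],[.68,.18],[.66,.2]]))
print(r.x,r.fun)
for n,uv in dict(pin=(260.8,203.8),hook=(275.7,202.5),lt=(254.5,224.5),be=(274.2,218.7)).items(): print(n,onz(cal,uv,.04))
p=r.x
for n,uv in dict(pin=(260.8,203.8),hook=(275.7,202.5)).items():
    v=onz(cal,uv,.045)[:2]-p; print(n,v,np.hypot(*v),np.degrees(np.arctan2(v[1],v[0])))
# expected angles
print(np.degrees(np.arctan2(22,-105)),np.degrees(np.arctan2(-34,-95)))
E
```

```text
[ 240  165   43   43 1472]
[0.61562457 0.19131016] 38.25
pin [0.53423153 0.214594   0.04      ]
hook [0.52520477 0.15582593 0.04      ]
lt [0.45246584 0.2615325  0.04      ]
be [0.45758774 0.18119553 0.04      ]
pin [-0.08401888  0.02406819] 0.08739822363705083 164.01501727189233
hook [-0.09301566 -0.03450476] 0.09920933756069866 -159.64733741180265
168.16635469383934 -160.30797876126346
```

```bash
cat >> h.py <<'E'
from scipy.spatial.transform import Rotation as Ro
def plan(way,yaw=None,step=.04):
    """way: list of world TCP points; yaw: final tool-x heading (deg), tool pointing down. prints rows"""
    o=get_obs(); p=np.array(o['position']); R=np.array(o['orientation'])
    pts=[]; q=p
    for w in way:
        w=np.array(w,float); n=max(1,int(np.ceil(np.linalg.norm(w-q)/step)))
        pts+= [q+(w-q)*(i+1)/n for i in range(n)]; q=w
    if yaw is not None:
        c,s=np.cos(np.radians(yaw)),np.sin(np.radians(yaw))
        Rt=np.array([[c,s,0],[s,-c,0],[0,0,-1.]])
        rv=Ro.from_matrix(R.T@Rt).as_rotvec(degrees=True)
        print('turn',rv, 'rows',len(pts))
        rv=rv/len(pts)
    else: rv=np.zeros(3)
    for i,x in enumerate(pts):
        d=R.T@(x-p)*100; print(i,d.round(2),rv.round(2)); p=x; R=R@Ro.from_rotvec(rv,degrees=True).as_matrix()
E
python3 - <<'E'
from h import *
plan([(.50,.26,.20)],0)
E
```

```text
turn [-3.13528558e-03  4.68503044e-03 -6.59482657e+01] rows 22
0 [-2.99 -2.56  0.1 ] [-0.  0. -3.]
1 [-2.86 -2.71  0.1 ] [-0.  0. -3.]
2 [-2.71 -2.86  0.1 ] [-0.  0. -3.]
3 [-2.56 -2.99  0.1 ] [-0.  0. -3.]
4 [-2.4  -3.12  0.1 ] [-0.  0. -3.]
5 [-2.23 -3.24  0.1 ] [-0.  0. -3.]
6 [-2.06 -3.36  0.1 ] [-0.  0. -3.]
7 [-1.88 -3.46  0.1 ] [-0.  0. -3.]
8 [-1.7  -3.55  0.1 ] [-0.  0. -3.]
9 [-1.51 -3.64  0.1 ] [-0.  0. -3.]
10 [-1.32 -3.71  0.1 ] [-0.  0. -3.]
11 [-1.12 -3.77  0.1 ] [-0.  0. -3.]
12 [-0.92 -3.83  0.1 ] [-0.  0. -3.]
13 [-0.72 -3.87  0.1 ] [-0.  0. -3.]
14 [-0.52 -3.9   0.1 ] [-0.  0. -3.]
15 [-0.31 -3.92  0.1 ] [-0.  0. -3.]
16 [-0.11 -3.94  0.1 ] [-0.  0. -3.]
17 [ 0.1  -3.94  0.1 ] [-0.  0. -3.]
18 [ 0.31 -3.93  0.1 ] [-0.  0. -3.]
19 [ 0.51 -3.9   0.1 ] [-0.  0. -3.]
20 [ 0.71 -3.87  0.1 ] [-0.  0. -3.]
21 [ 0.92 -3.83  0.1 ] [-0.  0. -3.]
```

```bash
python3 -m crank '[{"dx":-3,"dy":-2.55,"dz":0.1,"wz":-3},{"dx":-2.85,"dy":-2.7,"dz":0.1,"wz":-3},{"dx":-2.7,"dy":-2.85,"dz":0.1,"wz":-3},{"dx":-2.55,"dy":-3,"dz":0.1,"wz":-3},{"dx":-2.4,"dy":-3.1,"dz":0.1,"wz":-3},{"dx":-2.25,"dy":-3.25,"dz":0.1,"wz":-3},{"dx":-2.05,"dy":-3.35,"dz":0.1,"wz":-3},{"dx":-1.9,"dy":-3.45,"dz":0.1,"wz":-3}]' && python3 -m crank '[{"dx":-1.7,"dy":-3.55,"dz":0.1,"wz":-3},{"dx":-1.5,"dy":-3.65,"dz":0.1,"wz":-3},{"dx":-1.3,"dy":-3.7,"dz":0.1,"wz":-3},{"dx":-1.1,"dy":-3.75,"dz":0.1,"wz":-3},{"dx":-0.9,"dy":-3.8,"dz":0.1,"wz":-3},{"dx":-0.7,"dy":-3.85,"dz":0.1,"wz":-3},{"dx":-0.5,"dy":-3.9,"dz":0.1,"wz":-3},{"dx":-0.3,"dy":-3.9,"dz":0.1,"wz":-3}]' && python3 -c "
from h import *
plan([(.50,.26,.20)],0)"
```

```text
invalid input
```

```bash
python3 -m crank '[{"dx":-3,"dy":-2.55,"dz":0.1,"wx":0,"wy":0,"wz":-3,"fingers":0},{"dx":-2.85,"dy":-2.7,"dz":0.1,"wx":0,"wy":0,"wz":-3,"fingers":0},{"dx":-2.7,"dy":-2.85,"dz":0.1,"wx":0,"wy":0,"wz":-3,"fingers":0},{"dx":-2.55,"dy":-3,"dz":0.1,"wx":0,"wy":0,"wz":-3,"fingers":0},{"dx":-2.4,"dy":-3.1,"dz":0.1,"wx":0,"wy":0,"wz":-3,"fingers":0},{"dx":-2.25,"dy":-3.25,"dz":0.1,"wx":0,"wy":0,"wz":-3,"fingers":0},{"dx":-2.05,"dy":-3.35,"dz":0.1,"wx":0,"wy":0,"wz":-3,"fingers":0},{"dx":-1.9,"dy":-3.45,"dz":0.1,"wx":0,"wy":0,"wz":-3,"fingers":0}]'
```

```text
time: 1.17
position: [0.3431, -0.2652, 0.2121]
orientation: [[0.749, -0.663, 0.004], [-0.663, -0.749, -0.008], [0.008, 0.003, -1.0]]
ft_force: [0.7, 0.9, 0.6]
grip_width: 0.0854
```

```bash
python3 -m crank '[{"dx":-1.7,"dy":-3.55,"dz":0.1,"wx":0,"wy":0,"wz":-3,"fingers":0},{"dx":-1.5,"dy":-3.65,"dz":0.1,"wx":0,"wy":0,"wz":-3,"fingers":0},{"dx":-1.3,"dy":-3.7,"dz":0.1,"wx":0,"wy":0,"wz":-3,"fingers":0},{"dx":-1.1,"dy":-3.75,"dz":0.1,"wx":0,"wy":0,"wz":-3,"fingers":0},{"dx":-0.9,"dy":-3.8,"dz":0.1,"wx":0,"wy":0,"wz":-3,"fingers":0},{"dx":-0.7,"dy":-3.85,"dz":0.1,"wx":0,"wy":0,"wz":-3,"fingers":0},{"dx":-0.5,"dy":-3.9,"dz":0.1,"wx":0,"wy":0,"wz":-3,"fingers":0},{"dx":-0.3,"dy":-3.9,"dz":0.1,"wx":0,"wy":0,"wz":-3,"fingers":0}]' && python3 -c "
from h import *
plan([(.50,.26,.20)],0)"
```

```text
time: 1.83
position: [0.4299, 0.0517, 0.2047]
orientation: [[0.959, -0.283, 0.012], [-0.283, -0.959, -0.01], [0.015, 0.006, -1.0]]
ft_force: [0.6, -0.7, -0.0]
grip_width: 0.0856
turn [  0.44289975  -0.78839083 -16.4266198 ] rows 6
0 [ 0.14 -3.66  0.06] [ 0.07 -0.13 -2.74]
1 [ 0.31 -3.65  0.06] [ 0.07 -0.13 -2.74]
2 [ 0.49 -3.63  0.07] [ 0.07 -0.13 -2.74]
3 [ 0.66 -3.6   0.07] [ 0.07 -0.13 -2.74]
4 [ 0.83 -3.57  0.07] [ 0.07 -0.13 -2.74]
5 [ 1.   -3.52  0.08] [ 0.07 -0.13 -2.74]
```

```bash
python3 -m crank '[{"dx":0.1,"dy":-3.65,"dz":0.05,"wx":0.1,"wy":-0.1,"wz":-2.7,"fingers":0},{"dx":0.3,"dy":-3.65,"dz":0.05,"wx":0.1,"wy":-0.1,"wz":-2.7,"fingers":0},{"dx":0.5,"dy":-3.6,"dz":0.05,"wx":0.1,"wy":-0.1,"wz":-2.7,"fingers":0},{"dx":0.65,"dy":-3.6,"dz":0.05,"wx":0.1,"wy":-0.1,"wz":-2.7,"fingers":0},{"dx":0.85,"dy":-3.55,"dz":0.05,"wx":0.1,"wy":-0.1,"wz":-2.7,"fingers":0},{"dx":1,"dy":-3.5,"dz":0.05,"wx":0.1,"wy":-0.1,"wz":-2.7,"fingers":0},{"dx":0,"dy":0,"dz":0,"wx":0,"wy":0,"wz":0,"fingers":0}]' && python3 - <<'E'
from h import *
import pickle
o=get_obs(); im=grab_frame('wrist'); save('w1',im,None,1.5)
pickle.dump((im,o['position'],o['orientation']),open('w1.pkl','wb'))
E
```

```text
time: 2.42
position: [0.5015, 0.2791, 0.2033]
orientation: [[1.0, 0.021, 0.01], [0.021, -1.0, 0.007], [0.01, -0.006, -1.0]]
ft_force: [-0.8, -0.5, 1.3]
grip_width: 0.0852
```

View pics/w1.png

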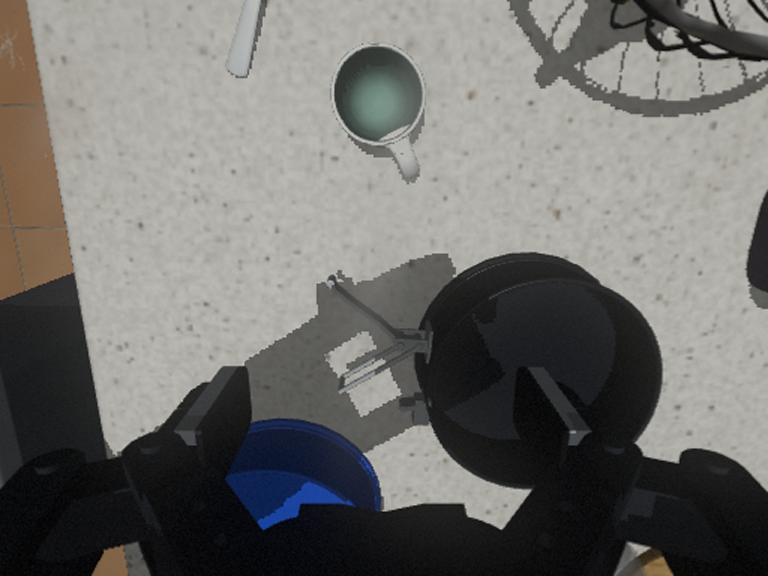

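The wrist view shows the open clasp: lever tip near (221,187) px, pin near (275,228), bail end near (228,256), hook near (276,270). The mug is at (252,62), well clear.

```bash
python3 - <<'E'
from h import *
import pickle
im,p,R=pickle.load(open('w1.pkl','rb'))
save('w1c',np.clip(im.astype(float)*1.8,0,255).astype(np.uint8),(200,165,330,290),6)
E
```

```text
(no output)
```

View pics/w1c.png

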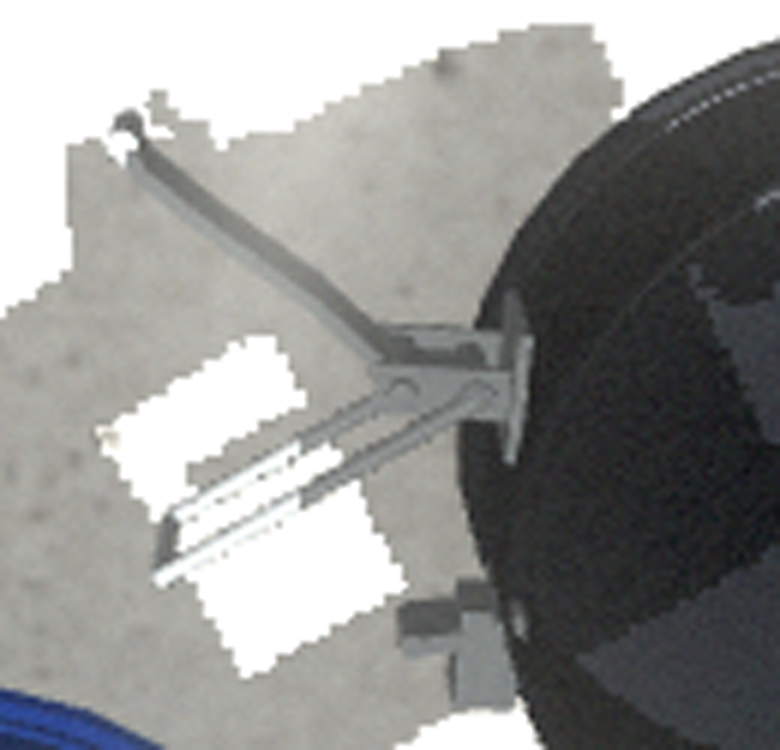

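```bash
cat > fit.py <<'E'
from h import *
def clasp(par):
    x,y,yaw,th,be=par
    c,s=np.cos(yaw),np.sin(yaw)
    W=lambda a,z: np.r_[x+c*a[0]-s*a[1], y+s*a[0]+c*a[1], z]
    r=lambda v,a: np.array([np.cos(a)*v[0]-np.sin(a)*v[1],np.sin(a)*v[0]+np.cos(a)*v[1]])
    pin=np.array([-105,22])*1e-3
    bp=pin+r(np.array([-7.4,11.9])*1e-3,-th)
    tip=pin+r(np.array([-6,-68])*1e-3,-th)
    bar=bp+r(np.array([20.9,-65.9])*1e-3,-th+be)
    return W,pin,bp,tip,bar
E
python3 - <<'E'
from fit import *
import pickle
im,p,R=pickle.load(open('w1.pkl','rb'));pose=(np.array(p),np.array(R)); cal=get_calibration('wrist')
C=lambda u,v: np.array([u/6+200-.4,v/6+165-.4])
obs=dict(pin=C(402,390),bp=C(482,390),barT=C(160,578),barB=C(172,518),tip=C(138,165),hook=C(460,655))
# rim points: silhouette left side of tin
def res(par):
    W,pin,bp,tip,bar=clasp(par[:5])
    P=np.array([W(pin,.050),W(bp,.0525),W(bar,.0535),W(bar,.0285),W(tip,.0475),W((-.095,-.032),.047)])
    return (proj(cal,P,pose)-np.array(list(obs.values())))
f=lambda q:(res(q)*np.array([1,1,1,1,1,.6])[:,None]).ravel()
s=least_squares(f,[.6156,.191,0,2.1,.95],loss='soft_l1')
print(s.x,np.degrees(s.x[2])); print(res(s.x).round(1))
par=s.x; W,pin,bp,tip,bar=clasp(par)
a=np.linspace(0,2*np.pi,200)
big=cv2.resize(np.clip(im.astype(float)*1.8,0,255).astype(np.uint8)[150:350,190:460],None,fx=2.9,fy=2.9)
def dr(P,col):
    q=((proj(cal,P,pose)+.5-[190,150])*2.9).astype(int); cv2.polylines(big,[q.reshape(-1,1,2)],False,col,1)
for z in(0.0,.066): dr(np.array([W((.085*np.cos(t),.085*np.sin(t)),z) for t in a]),(0,255,0))
dr(np.array([W(bp,.0515),W(bar,.0515),W(bar,.0285),W(bp,.0285)]),(255,0,0)); dr(np.array([W(pin,.0475),W(tip,.0475),W(tip,.0325)]),(255,0,255))
dr(np.array([W((-.098,-.0335),.047),W((-.0915,-.034),.047),W((-.085,-.034),.047)]),(0,255,255))
save('fit1',big); print(W(bp,.04),W(bar,.04),W(tip,.04))
E
```

```text
[0.62401934 0.20147733 0.03708524 2.19379166 0.8346507 ] 2.1248278777488103
[[ 0.7  0.4]
 [ 0.3  1.9]
 [ 0.3  0.1]
 [-0.1 -0.3]
 [-4.2 -0.8]
 [-0.2 -1.9]]
[0.53228293 0.2191547  0.04      ] [0.47355635 0.18267444 0.04      ] [0.46493537 0.26216954 0.04      ]
```

View pics/fit1.png

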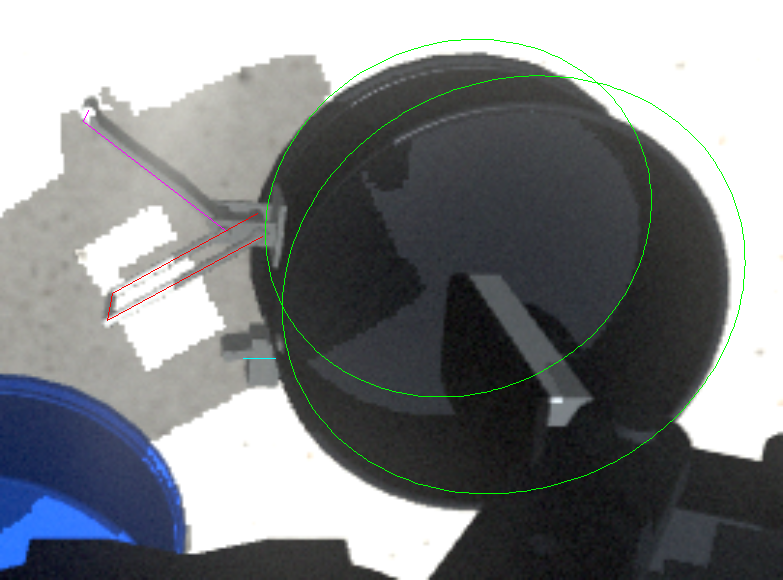

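```bash
cat > fit2.py <<'E'
from fit import *
import pickle,sys
im,p,R=pickle.load(open('w1.pkl','rb'));pose=(np.array(p),np.array(R)); cal=get_calibration('wrist')
B=lambda L: np.array(L)/2.9+[190,150]-.5
rim=B([(728,270),(721,225),(470,508),(380,482),(320,435)]); base=B([(470,52),(540,64),(400,66),(252,260),(340,100)])
def rr(par):
    o=[]
    for uv,z in[(u,.066) for u in rim]+[(u,0) for u in base]:
        X=onz(cal,uv,z,pose); o.append((np.hypot(X[0]-par[0],X[1]-par[1])-.085)*1000)
    return np.array(o)
s=least_squares(rr,[.62,.195],loss='soft_l1'); print(s.x,rr(s.x).round(1))
cx,cy=s.x
C=lambda u,v: np.array([u/6+200-.4,v/6+165-.4])
# bearings of features
def tf(uv,z):
    X=onz(cal,uv,z,pose); return (X[:2]-s.x)*1000
for n,uv,zs in [('roundL',C(402,390),(.047,.0535)),('roundR',C(482,390),(.047,.0535)),('barT',C(160,578),(.0515,)),('barB',C(172,518),(.0285,)),('tipT',C(138,165),(.0475,)),('tipB',C(128,120),(.0325,)),('hooktipTop',C(425,645),(.047,)),('hooktipTopcornerL',C(400,650),(.047,)),('hookplateTop',C(455,655),(.047,.0515)),('plateR',C(515,450),(.047,))]:
    print(n,[tf(uv,z).round(1) for z in zs])
E
python3 fit2.py
```

```text
[0.62010502 0.19556444] [-1.1 -0.8  0.9 -1.5 -2.3  0.6  1.5 -1.   2.1 -2.3]
roundL [array([-102.5,   23.2]), array([-102.9,   26. ])]
roundR [array([-87.7,  23.4]), array([-88.4,  26.2])]
barT [array([-147. ,  -13.8])]
barB [array([-146.5,  -13.3])]
tipT [array([-150.8,   65.8])]
tipB [array([-153.9,   70. ])]
hooktipTop [array([-96.3, -30.1])]
hooktipTopcornerL [array([-101.1,  -31.2])]
hookplateTop [array([-90.4, -32.2]), array([-90.9, -29.4])]
plateR [array([-81. ,  11.4])]
```

```bash
python3 - <<'E'
from h import *
plan([(.44,.192,.16),(.44,.192,.08)],0)
E
```

```text
turn [-0.25775654 -0.45117526  1.08798843] rows 5
0 [-2.07  2.79  1.4 ] [-0.05 -0.09  0.22]
1 [-2.06  2.8   1.4 ] [-0.05 -0.09  0.22]
2 [-2.05  2.81  1.41] [-0.05 -0.09  0.22]
3 [-0.01  0.01  4.  ] [-0.05 -0.09  0.22]
4 [-0.01  0.    4.  ] [-0.05 -0.09  0.22]
```

```bash
python3 -m crank '[{"dx":-2.05,"dy":2.8,"dz":1.4,"wx":0,"wy":-0.1,"wz":0.3,"fingers":255},{"dx":-2.05,"dy":2.8,"dz":1.4,"wx":0,"wy":-0.1,"wz":0.3,"fingers":255},{"dx":-2.05,"dy":2.8,"dz":1.4,"wx":0,"wy":-0.1,"wz":0.3,"fingers":255},{"dx":0,"dy":0,"dz":0,"wx":0,"wy":0,"wz":0,"fingers":255},{"dx":0,"dy":0,"dz":0,"wx":0,"wy":0,"wz":0,"fingers":255},{"dx":0,"dy":0,"dz":0,"wx":0,"wy":0,"wz":0,"fingers":255}]' 30 && python3 - <<'E'
from h import *
import pickle
o=get_obs(); im=grab_frame('wrist'); save('w2',np.clip(im*1.5,0,255).astype(np.uint8),None,1.5)
pickle.dump((im,o['position'],o['orientation']),open('w2.pkl','wb'))
plan([(.44,.192,.043)],0)
E
```

```text
time: 2.97
position: [0.4352, 0.1872, 0.1579]
orientation: [[1.0, 0.002, 0.001], [0.002, -1.0, 0.003], [0.001, -0.003, -1.0]]
ft_force: [0.4, 0.9, 0.2]
grip_width: 0.0122
turn [-0.22045682 -0.11043204  0.1415407 ] rows 3
0 [ 0.13 -0.13  3.84] [-0.07 -0.04  0.05]
1 [ 0.13 -0.13  3.84] [-0.07 -0.04  0.05]
2 [ 0.13 -0.14  3.84] [-0.07 -0.04  0.05]
```

View pics/w2.png

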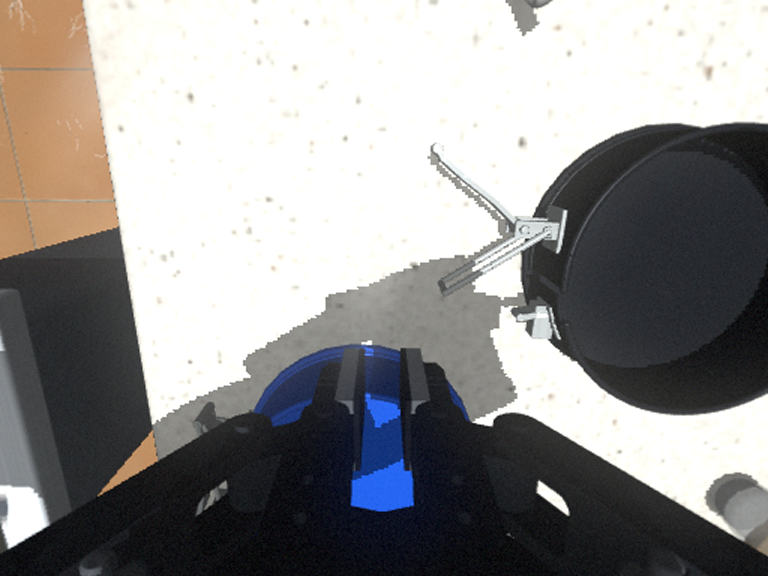

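```bash
python3 - <<'E'
from h import *
import pickle
im,p,R=pickle.load(open('w2.pkl','rb'))
save('w2c',im,(275,85,395,235),4)
E
```

```text
(no output)
```

View pics/w2c.png

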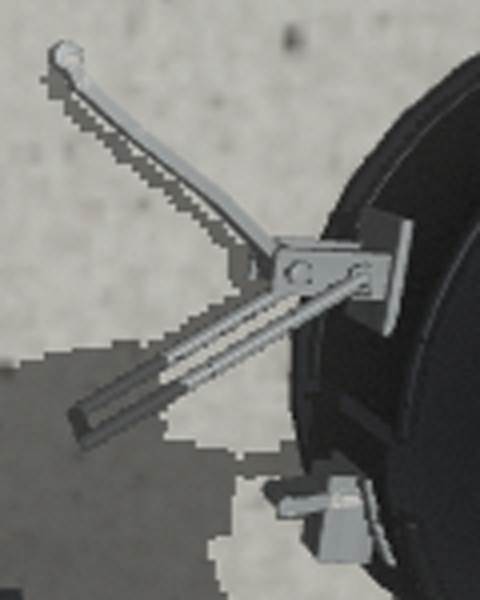

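```bash
python3 - <<'E'
from h import *
import pickle
im,p,R=pickle.load(open('w2.pkl','rb'));pose=(np.array(p),np.array(R)); cal=get_calibration('wrist')
C=lambda u,v: np.array([u/4+275-.4,v/4+85-.4])
for n,uv,z in [('pin',(299,272),.052),('bp',(362,275),.0535),('barT',(80,445),.0535),('barB',(78,415),.0285),('tip',(68,52),.0475),('hooktip',(282,507),.047),('hookmid',(310,502),.047),('hookplateBR',(330,560),.047),('plate top',(345,478),.047)]:
    print(n,onz(cal,C(*uv),z,pose).round(4))
E
```

```text
pin [0.5167 0.22   0.052 ]
bp [0.5298 0.2196 0.0535]
barT [0.471  0.1814 0.0535]
barB [0.4738 0.1813 0.0285]
tip [0.4659 0.265  0.0475]
hooktip [0.5194 0.1644 0.047 ]
hookmid [0.5258 0.1657 0.047 ]
hookplateBR [0.5319 0.1512 0.047 ]
plate top [0.5333 0.1716 0.047 ]
```

```bash
python3 -m crank '[{"dx":0.2,"dy":-0.2,"dz":3.8,"wx":-0.1,"wy":0,"wz":0,"fingers":255},{"dx":0.15,"dy":-0.15,"dz":3.8,"wx":-0.1,"wy":0,"wz":0,"fingers":255},{"dx":0.1,"dy":-0.1,"dz":3.3,"wx":0,"wy":0,"wz":0,"fingers":255},{"dx":0,"dy":0,"dz":0.3,"wx":0,"wy":0,"wz":0,"fingers":255}]' 30 && python3 - <<'E'
from h import *
import pickle
o=get_obs(); im=grab_frame('wrist'); save('w3',np.clip(im*1.5,0,255).astype(np.uint8),None,1.5)
plan([(.48,.192,.043)],0)
E
```

```text
time: 3.35
position: [0.4505, 0.1967, 0.0486]
orientation: [[1.0, 0.002, 0.019], [0.002, -1.0, 0.007], [0.019, -0.007, -1.0]]
ft_force: [-1.0, -0.7, 0.5]
grip_width: -0.0001
turn [-0.44487455 -1.18778577  0.11402632] rows 1
0 [2.86 0.52 0.77] [-0.44 -1.19  0.11]
```

View pics/w3.png

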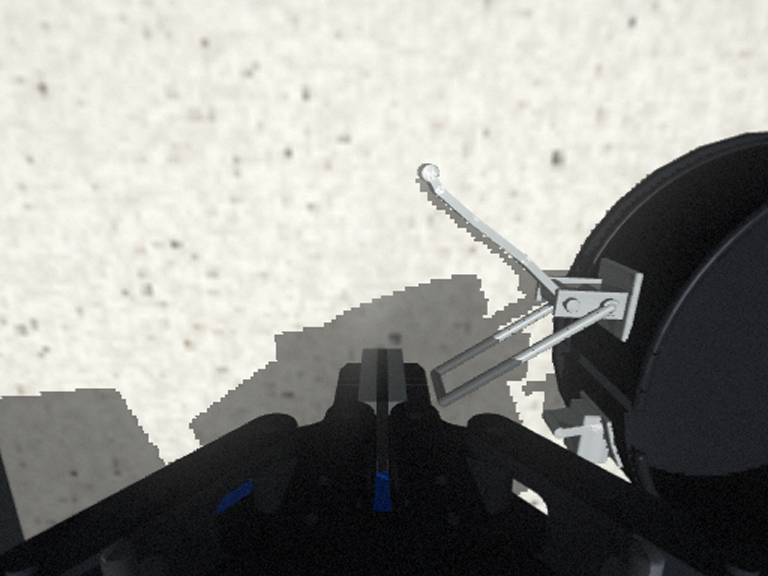

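```bash
python3 -m crank '[{"dx":0.2,"dy":0.4,"dz":0.5,"wx":-0.4,"wy":-1,"wz":0,"fingers":255},{"dx":1,"dy":0,"dz":0.2,"wx":0,"wy":0,"wz":0,"fingers":255},{"dx":1,"dy":0,"dz":0,"wx":0,"wy":0,"wz":0,"fingers":255},{"dx":1,"dy":0,"dz":0,"wx":0,"wy":0,"wz":0,"fingers":255},{"dx":1,"dy":0,"dz":0,"wx":0,"wy":0,"wz":0,"fingers":255},{"dx":0,"dy":0,"dz":0,"wx":0,"wy":0,"wz":0,"fingers":255}]' 30 && python3 - <<'E'
from h import *
import pickle
o=get_obs(); im=grab_frame('wrist'); save('w4',np.clip(im*1.5,0,255).astype(np.uint8),None,1.5)
plan([(.51,.192,.043)],0)
E
```

```text
time: 3.9
position: [0.5043, 0.1953, 0.0507]
orientation: [[1.0, 0.003, 0.013], [0.003, -1.0, 0.004], [0.013, -0.004, -1.0]]
ft_force: [-0.4, 0.4, 0.2]
grip_width: 0.0
turn [-0.23449171 -0.71648284  0.15268784] rows 1
0 [0.66 0.32 0.76] [-0.23 -0.72  0.15]
```

View pics/w4.png

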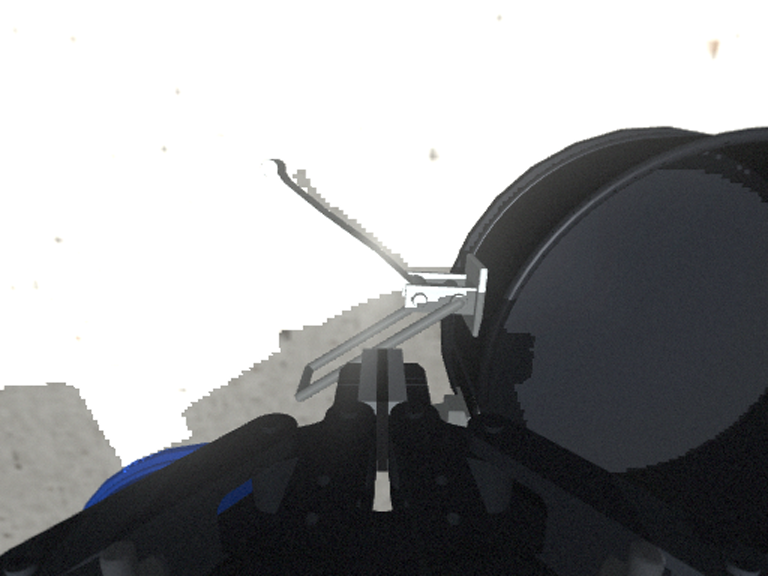

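```bash
python3 - <<'E'
from h import *
o=get_obs(); pose=(np.array(o['position']),np.array(o['orientation'])); cal=get_calibration('wrist')
for n,uv,z in [('pin',(420,298),.052),('bp',(459,298),.0535),('barT',(298,398),.0535),('barB',(310,366),.0285)]:
    print(n,onz(cal,np.array(uv)/1.5,z,pose).round(4))
P=pose[0]; R=pose[1]
for d in (-.02,0,.01,.019): print(d,[ (proj(cal,P+R@np.array([x,y,d]),pose)[0]*1.5).round() for x,y in((-.014,-.011),(.014,-.011),(.014,.011))])
im=grab_frame('wrist'); save('w4c',np.clip(im*2.5,0,255).astype(np.uint8),(180,180,340,290),5)
im=grab_frame('top'); save('top4',im,(190,130,370,260),4)
im=grab_frame('scene'); save('scene4',im,(190,130,370,260),4)
E
```

```text
pin [0.5165 0.2205 0.052 ]
bp [0.5299 0.2209 0.0535]
barT [0.4723 0.1823 0.0535]
barB [0.4733 0.1829 0.0285]
-0.02 [array([338., 359.]), array([426., 359.]), array([424., 419.])]
0 [array([343., 335.]), array([421., 335.]), array([419., 389.])]
0.01 [array([345., 324.]), array([418., 325.]), array([417., 376.])]
0.019 [array([347., 316.]), array([417., 316.]), array([416., 366.])]
```

View pics/w4c.png

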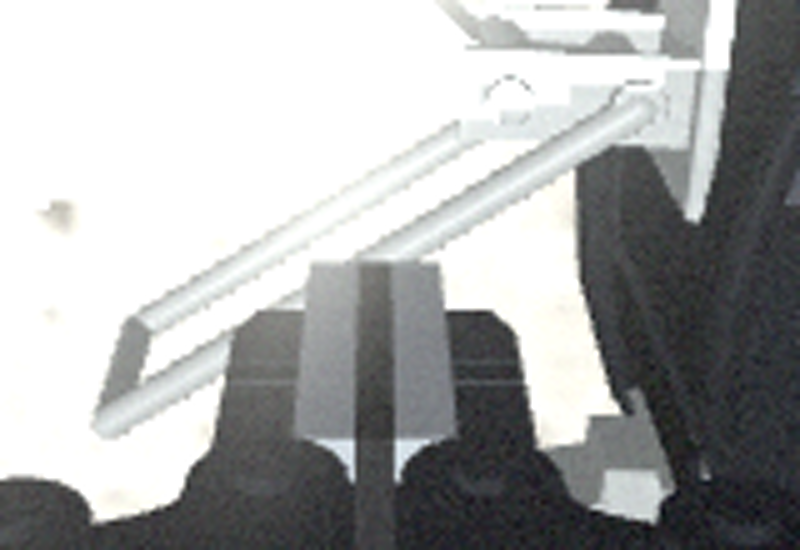

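View pics/top4.png

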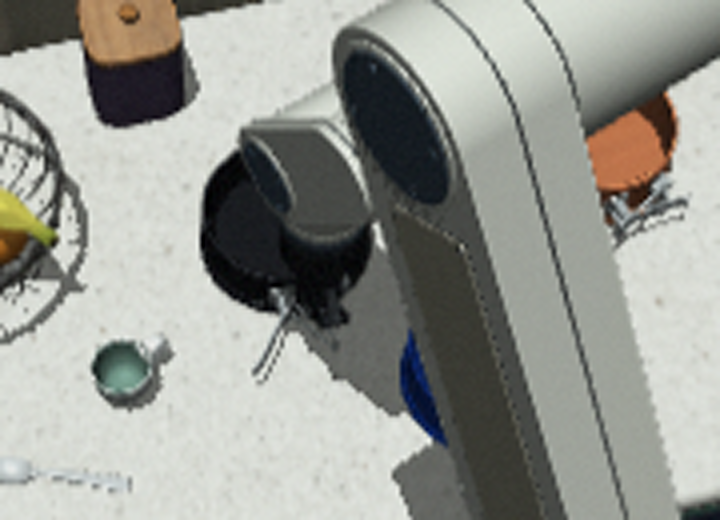

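View pics/scene4.png

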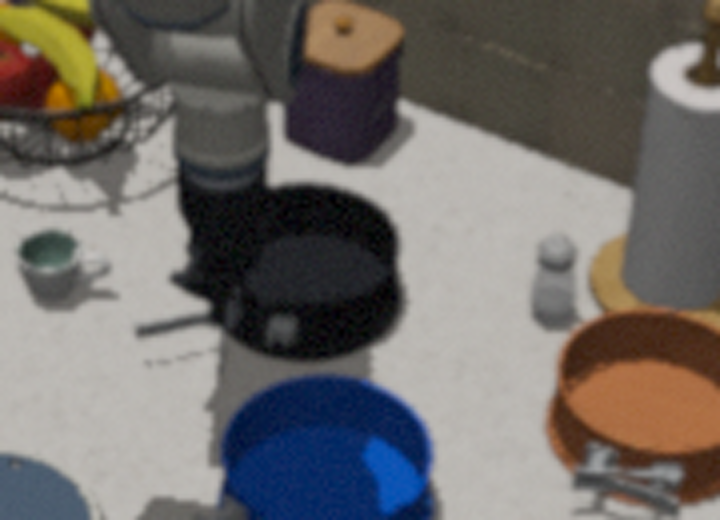

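The wrist picture shows the fingers passed over the bail: the bail bar is still at (0.472, 0.182), and there is no force. The visible tip edge at row 232 suggests the tips sit higher than the given 19 mm. I'll back out, tilt the tool to keep the body off the tin rim, and come in lower.

```bash
cat >> h.py <<'E'
def plan2(way,yaw=0,tilt=0,step=.04,n=None):
    """tilt: deg, tool z leaning towards tool +x"""
    o=get_obs(); p=np.array(o['position']); R=np.array(o['orientation'])
    pts=[]; q=p
    for w in way:
        w=np.array(w,float); m=max(1,int(np.ceil(np.linalg.norm(w-q)/step)))
        if n: m=n
        pts+= [q+(w-q)*(i+1)/m for i in range(m)]; q=w
    c,s=np.cos(np.radians(yaw)),np.sin(np.radians(yaw))
    Rt=np.array([[c,s,0],[s,-c,0],[0,0,-1.]])@Ro.from_euler('y',tilt,degrees=True).as_matrix()
    rv=Ro.from_matrix(R.T@Rt).as_rotvec(degrees=True); print('turn',rv.round(2),'rows',len(pts),'pos',p.round(4),'t',o['time'])
    rv/=len(pts)
    for i,x in enumerate(pts):
        d=R.T@(x-p)*100; print(i,d.round(2),rv.round(2)); p=x; R=R@Ro.from_rotvec(rv,degrees=True).as_matrix()
E
python3 - <<'E'
from h import *
plan2([(.43,.190,.058)],0,15,.027)
E
```

```text
turn [-0.17 14.53  0.17] rows 3 pos [0.4999 0.1946 0.0493] t 4.1
0 [-2.33  0.14 -0.31] [-0.06  4.84  0.06]
1 [-2.29  0.15 -0.5 ] [-0.06  4.84  0.06]
2 [-2.24  0.15 -0.7 ] [-0.06  4.84  0.06]
```

```bash
python3 -m crank '[{"dx":-2.3,"dy":0.15,"dz":-0.6,"wx":0,"wy":4.8,"wz":0,"fingers":255},{"dx":-2.3,"dy":0.15,"dz":-0.5,"wx":0,"wy":4.8,"wz":0,"fingers":255},{"dx":-2.2,"dy":0.15,"dz":-0.7,"wx":0,"wy":4.8,"wz":0,"fingers":255},{"dx":0,"dy":0,"dz":0,"wx":0,"wy":0,"wz":0,"fingers":255}]' 30 && python3 - <<'E'
from h import *
im=grab_frame('wrist'); save('w5',np.clip(im*1.5,0,255).astype(np.uint8),None,1.5)
plan2([(.43,.190,.022)],0,15,.02)
E
```

```text
time: 4.43
position: [0.4372, 0.1881, 0.0595]
orientation: [[0.971, -0.001, 0.238], [-0.001, -1.0, -0.002], [0.238, 0.002, -0.971]]
ft_force: [-1.1, -0.8, 0.2]
grip_width: 0.0001
turn [0.04 1.24 0.04] rows 2 pos [0.439  0.1889 0.0598] t 4.4833
0 [-0.89 -0.06  1.73] [0.02 0.62 0.02]
1 [-0.91 -0.06  1.72] [0.02 0.62 0.02]
```

View pics/w5.png

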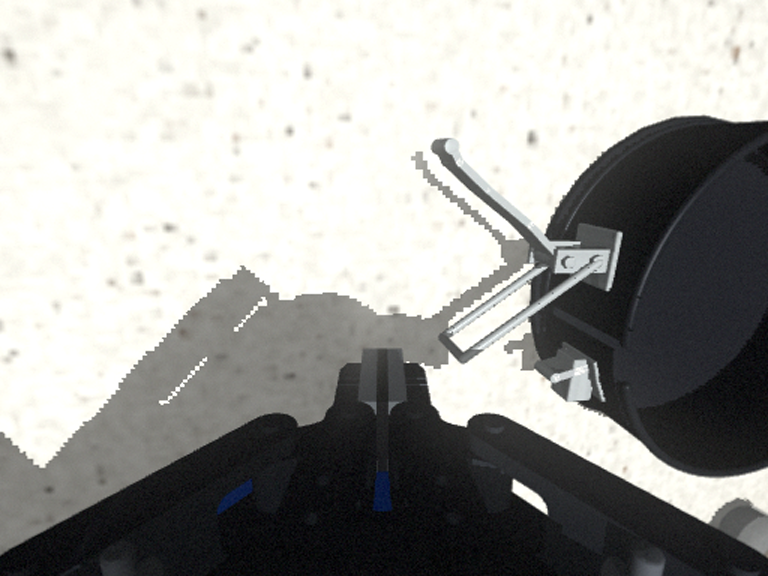

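```bash
python3 -m crank '[{"dx":-0.9,"dy":0,"dz":1.7,"wx":0,"wy":0.6,"wz":0,"fingers":255},{"dx":-0.8,"dy":0,"dz":1.4,"wx":0,"wy":0.6,"wz":0,"fingers":255},{"dx":0,"dy":0,"dz":0,"wx":0,"wy":0,"wz":0,"fingers":255},{"dx":0,"dy":0,"dz":0,"wx":0,"wy":0,"wz":0,"fingers":255}]' 30 && python3 - <<'E'
from h import *
im=grab_frame('wrist'); save('w6',np.clip(im*1.5,0,255).astype(np.uint8),None,1.5)
plan2([(.48,.190,.022)],0,15,.02)
E
```

```text
time: 4.82
position: [0.4336, 0.1908, 0.0265]
orientation: [[0.965, 0.003, 0.262], [0.003, -1.0, 0.001], [0.262, -0.001, -0.965]]
ft_force: [0.7, 0.6, 0.1]
grip_width: 0.0001
turn [-0.08 -0.19  0.12] rows 3 pos [0.4338 0.1907 0.0267] t 4.8667
0 [1.45 0.03 0.55] [-0.03 -0.06  0.04]
1 [1.45 0.03 0.55] [-0.03 -0.06  0.04]
2 [1.45 0.03 0.55] [-0.03 -0.06  0.04]
```

View pics/w6.png

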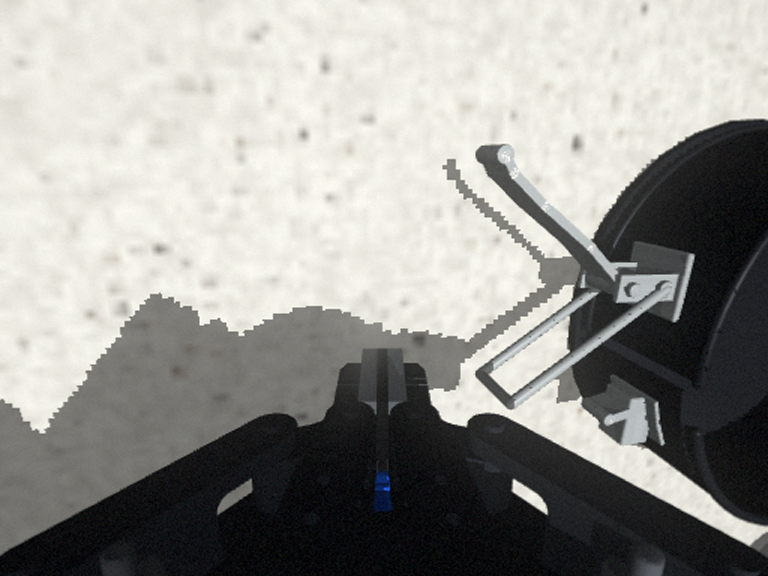

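```bash
python3 -m crank '[{"dx":1.4,"dy":0,"dz":0.6,"wx":0,"wy":0,"wz":0,"fingers":255},{"dx":1.4,"dy":0,"dz":0.5,"wx":0,"wy":0,"wz":0,"fingers":255},{"dx":0,"dy":0,"dz":0,"wx":0,"wy":0,"wz":0,"fingers":255}]' 30 && python3 - <<'E'
from h import *
im=grab_frame('wrist'); save('w7',np.clip(im*1.5,0,255).astype(np.uint8),None,1.5)
plan2([(.50,.190,.022)],0,15,.02)
E
```

```text
time: 5.12
position: [0.4671, 0.1915, 0.0252]
orientation: [[0.965, 0.003, 0.263], [0.002, -1.0, 0.002], [0.263, -0.002, -0.965]]
ft_force: [0.8, 0.3, 0.5]
grip_width: 0.0001
turn [-0.1  -0.2   0.11] rows 2 pos [0.4659 0.1911 0.0251] t 5.1667
0 [1.6  0.06 0.6 ] [-0.05 -0.1   0.05]
1 [1.6  0.06 0.59] [-0.05 -0.1   0.05]
```

View pics/w7.png

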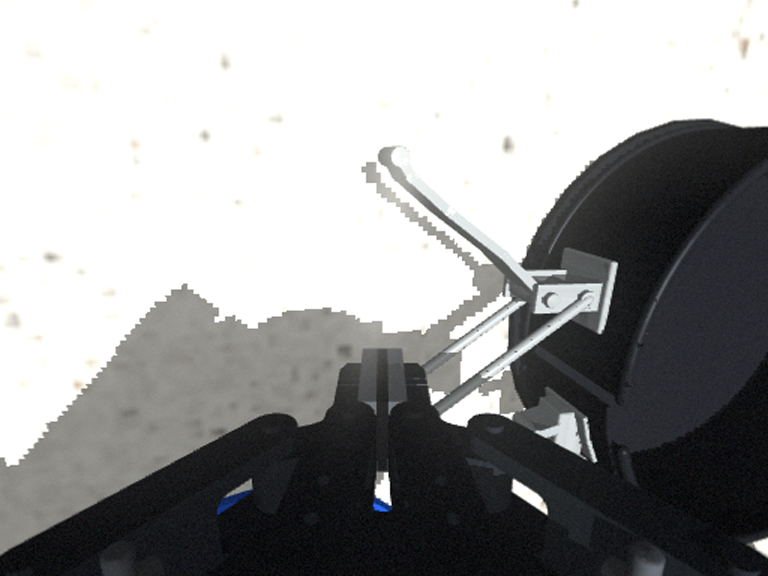

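```bash
cat > leg.py <<'E'
from h import *
import sys
# usage: leg.py u1 v1 u2 v2 (x1.5 px) on upper leg z=.0515
o=get_obs(); pose=(np.array(o['position']),np.array(o['orientation'])); cal=get_calibration('wrist')
a=list(map(float,sys.argv[1:])); s=1.5
A=onz(cal,np.array(a[:2])/s,.0515,pose);B=onz(cal,np.array(a[2:4])/s,.0515,pose)
print(A.round(4),B.round(4),'dir',np.degrees(np.arctan2(*(B-A)[1::-1])), 'bar', (A+(B-A)/np.linalg.norm(B-A)*.069).round(4))
P,R=pose
print('tips', [(d,(P+R@[0,0,d]).round(4)) for d in(-.013,.019)])
E
python3 leg.py 588 298 440 408
```

```text
[0.529  0.219  0.0515] [0.4778 0.1858 0.0515] dir -147.05065799945572 bar [0.4711 0.1814 0.0515]
tips [(-0.013, array([0.4625, 0.1911, 0.0377])), (0.019, array([0.4709, 0.1911, 0.0068]))]
```

```bash
python3 -m crank '[{"dx":1.3,"dy":0,"dz":0.5,"wx":0,"wy":0,"wz":0,"fingers":255},{"dx":1.3,"dy":0,"dz":0.5,"wx":0,"wy":0,"wz":0,"fingers":255},{"dx":0,"dy":0,"dz":0,"wx":0,"wy":0,"wz":0,"fingers":255}]' 30 && python3 - <<'E'
from h import *
im=grab_frame('wrist'); save('w8',np.clip(im*1.5,0,255).astype(np.uint8),None,1.5)
plan2([(.51,.190,.022)],0,15,.02)
E
```

```text
time: 5.42
position: [0.4934, 0.1906, 0.0235]
orientation: [[0.965, 0.001, 0.261], [0.001, -1.0, 0.001], [0.261, -0.001, -0.965]]
ft_force: [-0.2, 0.9, -0.3]
grip_width: 0.0002
turn [-0.02 -0.07  0.05] rows 1 pos [0.492  0.1902 0.0233] t 5.4667
0 [1.7  0.02 0.6 ] [-0.02 -0.07  0.05]
```

View pics/w8.png

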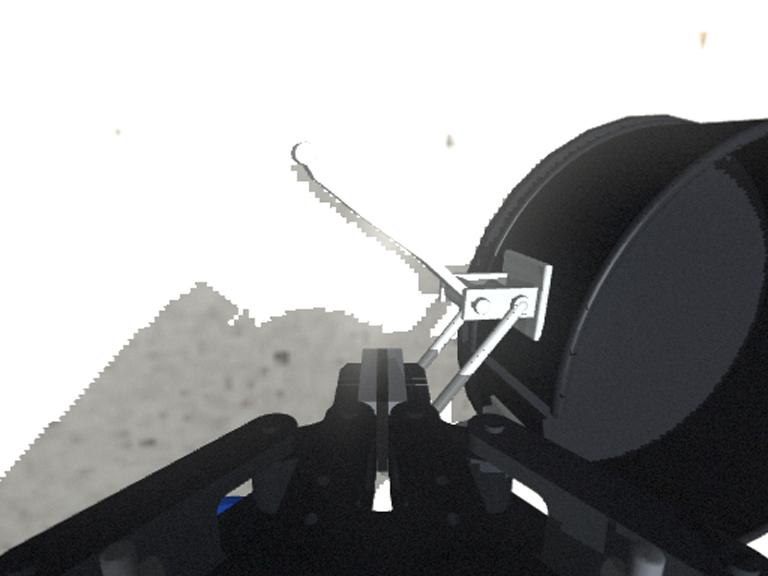

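```bash
python3 leg.py 520 303 440 406; python3 -m crank '[{"dx":1.2,"dy":0,"dz":0.4,"wx":0,"wy":0,"wz":0,"fingers":255},{"dx":0.9,"dy":0,"dz":0.3,"wx":0,"wy":0,"wz":0,"fingers":255},{"dx":0,"dy":0,"dz":0,"wx":0,"wy":0,"wz":0,"fingers":255}]' 30 && python3 - <<'E'
from h import *
im=grab_frame('wrist'); save('w9',np.clip(im*1.5,0,255).astype(np.uint8),None,1.5)
plan2([(.53,.190,.022)],0,15,.02)
E
```

```text
[0.5285 0.2192 0.0515] [0.5031 0.1868 0.0515] dir -128.10919173388265 bar [0.4859 0.1649 0.0515]
tips [(-0.013, array([0.4886, 0.1902, 0.0359])), (0.019, array([0.4969, 0.1902, 0.005 ]))]
time: 5.72
position: [0.5105, 0.1893, 0.0223]
orientation: [[0.967, 0.001, 0.257], [0.001, -1.0, -0.001], [0.257, 0.001, -0.967]]
ft_force: [0.8, 0.0, 0.4]
grip_width: 0.0
turn [0.1  0.19 0.05] rows 2 pos [0.5095 0.189  0.0221] t 5.7667
0 [ 0.99 -0.05  0.27] [0.05 0.09 0.03]
1 [ 0.99 -0.05  0.27] [0.05 0.09 0.03]
```

View pics/w9.png

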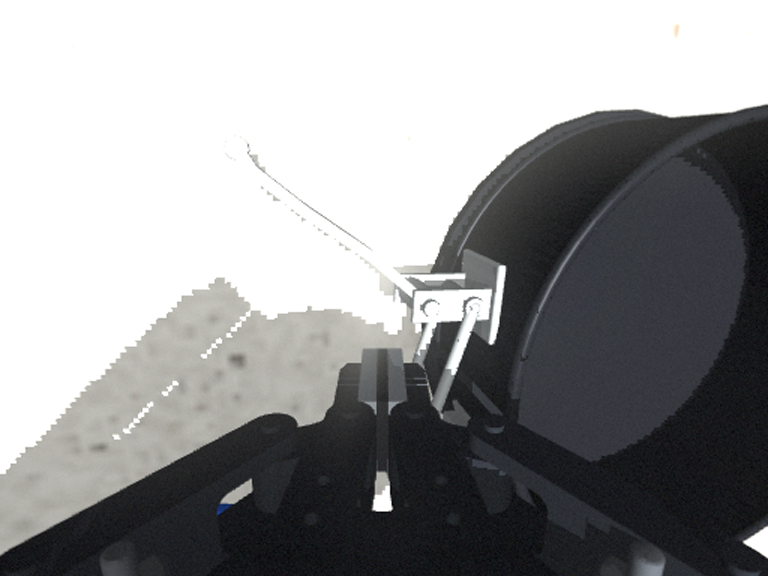

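```bash
python3 leg.py 473 303 440 405; python3 -m crank '[{"dx":0.8,"dy":0,"dz":0.2,"wx":0,"wy":0,"wz":0,"fingers":255},{"dx":0.5,"dy":0,"dz":0.1,"wx":0,"wy":0,"wz":0,"fingers":255},{"dx":0,"dy":0,"dz":0,"wx":0,"wy":0,"wz":0,"fingers":255}]' 30 && python3 - <<'E'
from h import *
im=grab_frame('wrist'); save('w10',np.clip(im*1.2,0,255).astype(np.uint8),None,1.5)
plan2([(.53,.190,.022)],0,15,.02)
E
```

```text
[0.5293 0.2199 0.0515] [0.5201 0.1869 0.0515] dir -105.48692347694507 bar [0.5109 0.1535 0.0515]
tips [(-0.013, array([0.5061, 0.189 , 0.0346])), (0.019, array([0.5143, 0.189 , 0.0037]))]
time: 6.02
position: [0.5204, 0.1886, 0.0224]
orientation: [[0.968, 0.001, 0.253], [0.002, -1.0, -0.003], [0.253, 0.003, -0.968]]
ft_force: [-0.2, -0.1, 0.1]
grip_width: -0.0002
turn [0.18 0.37 0.11] rows 1 pos [0.5201 0.1885 0.0224] t 6.0667
0 [ 0.95 -0.15  0.28] [0.18 0.37 0.11]
```

View pics/w10.png

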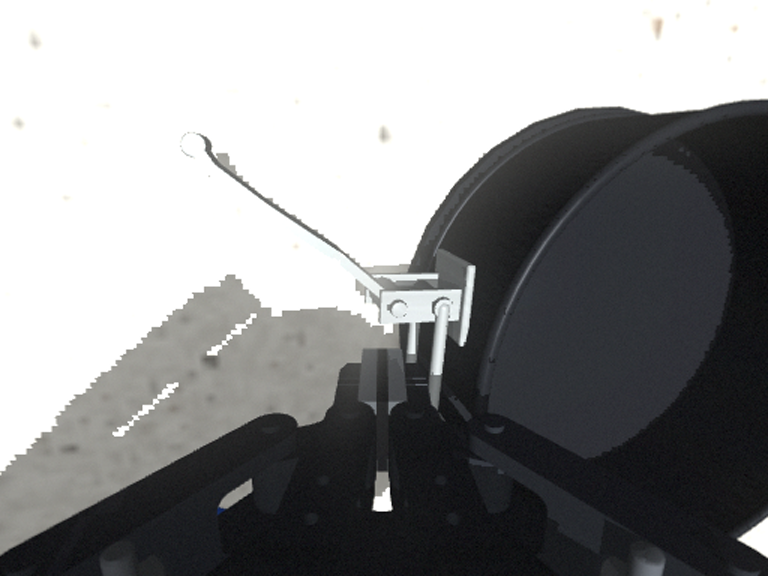

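```bash
python3 leg.py 442 305 435 400; python3 -m crank '[{"dx":0.5,"dy":0,"dz":0.1,"wx":0,"wy":0,"wz":0,"fingers":255},{"dx":0,"dy":0,"dz":0,"wx":0,"wy":0,"wz":0,"fingers":255}]' 30 && python3 - <<'E'
from h import *
im=grab_frame('wrist'); save('w11',np.clip(im*1.2,0,255).astype(np.uint8),None,1.5)
plan2([(.47,.190,.03)],0,15,.02)
E
```

```text
[0.5302 0.2196 0.0515] [0.5292 0.1883 0.0515] dir -91.77618845946485 bar [0.528  0.1507 0.0515]
tips [(-0.013, array([0.5168, 0.1885, 0.0349])), (0.019, array([0.5249, 0.1884, 0.004 ]))]
time: 6.23
position: [0.5218, 0.1874, 0.0216]
orientation: [[0.969, 0.001, 0.247], [0.002, -1.0, -0.006], [0.247, 0.006, -0.969]]
ft_force: [0.1, 0.0, 0.0]
grip_width: -0.0001
turn [0.32 0.69 0.13] rows 3 pos [0.5218 0.1874 0.0216] t 6.2833
0 [-1.6  -0.09 -0.7 ] [0.11 0.23 0.04]
1 [-1.6  -0.09 -0.71] [0.11 0.23 0.04]
2 [-1.6  -0.09 -0.71] [0.11 0.23 0.04]
```

View pics/w11.png

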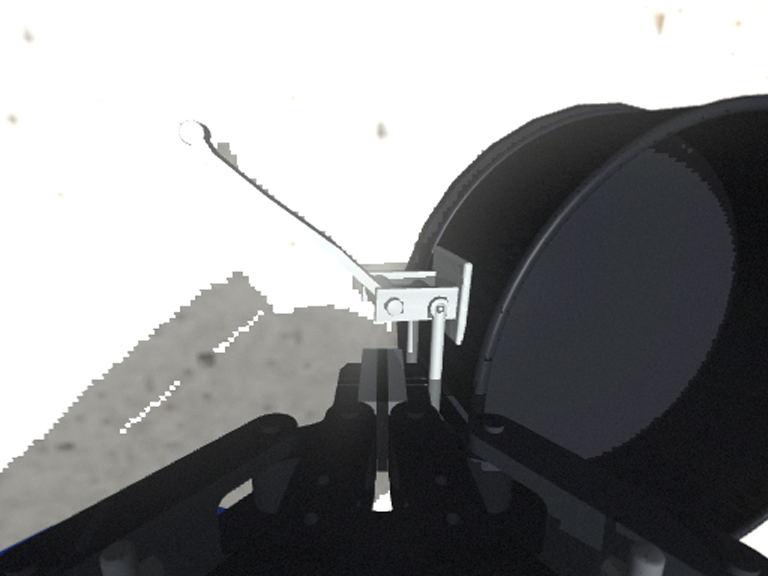

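```bash
python3 -m crank '[{"dx":0.5,"dy":0,"dz":0.1,"wx":0.2,"wy":0.5,"wz":0,"fingers":255},{"dx":0,"dy":0,"dz":0,"wx":0,"wy":0,"wz":0,"fingers":255}]' 30 ; python3 - <<'E'
from h import *
im=grab_frame('wrist'); save('w12',np.clip(im*1.2,0,255).astype(np.uint8),None,1.5)
plan2([(.47,.190,.03)],0,15,.02)
E
```

```text
time: 6.45
position: [0.5252, 0.1868, 0.0211]
orientation: [[0.968, 0.002, 0.253], [0.003, -1.0, -0.003], [0.253, 0.004, -0.968]]
ft_force: [0.1, -0.1, -0.1]
grip_width: 0.0001
turn [0.18 0.33 0.15] rows 3 pos [0.5254 0.187  0.0213] t 6.5
0 [-1.71 -0.1  -0.75] [0.06 0.11 0.05]
1 [-1.71 -0.1  -0.75] [0.06 0.11 0.05]
2 [-1.71 -0.1  -0.76] [0.06 0.11 0.05]
```

View pics/w12.png

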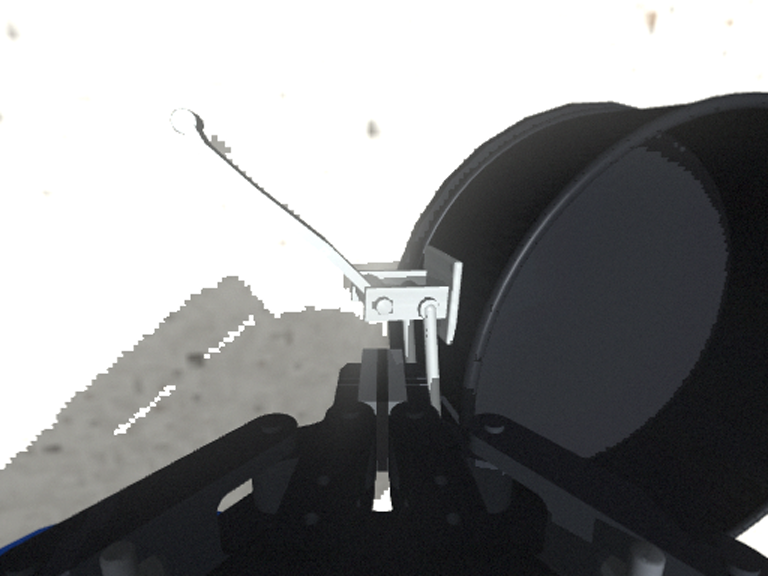

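```bash
python3 -m crank '[{"dx":-1.7,"dy":0,"dz":-0.6,"wx":0,"wy":0.2,"wz":0,"fingers":255},{"dx":-2.5,"dy":0,"dz":-1.4,"wx":0,"wy":0,"wz":0,"fingers":255},{"dx":-1,"dy":0,"dz":-3.6,"wx":0,"wy":0,"wz":0,"fingers":255},{"dx":1,"dy":-1,"dz":-3.6,"wx":0,"wy":0,"wz":0,"fingers":255},{"dx":1,"dy":-3,"dz":-2,"wx":0,"wy":0,"wz":0,"fingers":255},{"dx":0.5,"dy":-2.5,"dz":0,"wx":0,"wy":0,"wz":0,"fingers":255},{"dx":0,"dy":0,"dz":0,"wx":0,"wy":0,"wz":0,"fingers":255}]' 30 ; python3 - <<'E'
from h import *
import pickle
o=get_obs(); im=grab_frame('wrist'); save('w13',np.clip(im*1.2,0,255).astype(np.uint8),None,1.5)
pickle.dump((im,o['position'],o['orientation']),open('w13.pkl','wb'))
save('w13c',im,(240,150,390,270),5)
plan2([(.5,.275,.06),(.5,.275,.017)],0,15,.04)
E
```

```text
time: 7.08
position: [0.4708, 0.2546, 0.1267]
orientation: [[0.966, -0.001, 0.26], [-0.002, -1.0, 0.001], [0.26, -0.002, -0.966]]
ft_force: [0.8, 0.0, -0.1]
grip_width: 0.0001
turn [-0.01 -0.03 -0.06] rows 4 pos [0.4702 0.2532 0.1263] t 7.1333
0 [ 0.58 -1.09  3.59] [-0.   -0.01 -0.02]
1 [ 0.58 -1.09  3.59] [-0.   -0.01 -0.02]
2 [-0.56  0.    2.08] [-0.   -0.01 -0.02]
3 [-0.56  0.    2.08] [-0.   -0.01 -0.02]
```

View pics/w13.png

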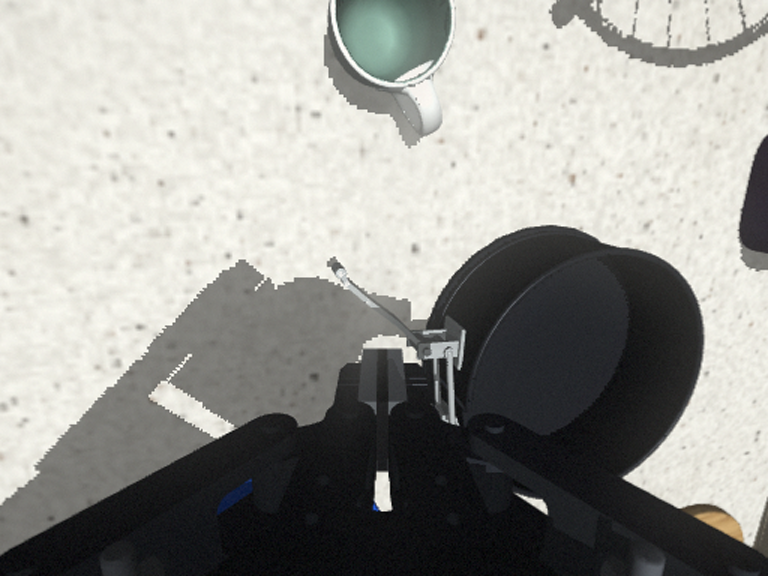

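View pics/w13c.png

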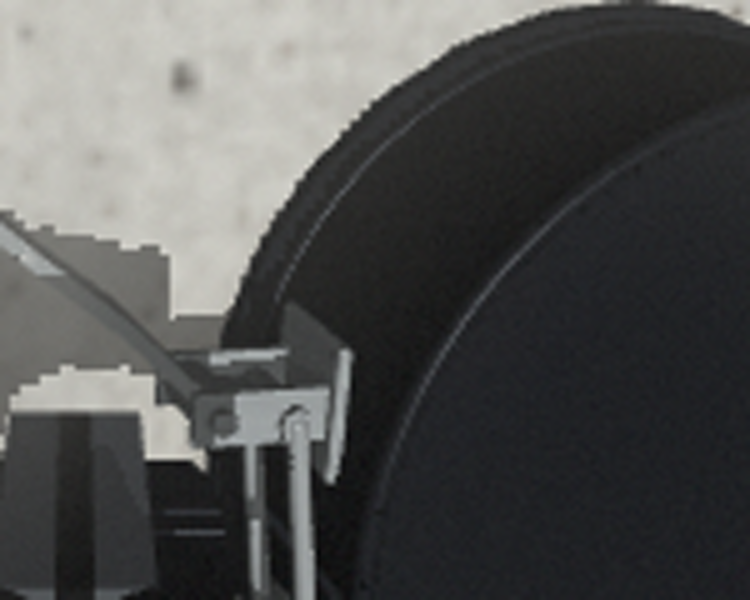

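```bash
python3 -m crank '[{"dx":-3.2,"dy":2,"dz":-1.6,"wx":0,"wy":0,"wz":0,"fingers":255},{"dx":-3.2,"dy":2.5,"dz":-1.5,"wx":0,"wy":0,"wz":0,"fingers":255},{"dx":0,"dy":0,"dz":0,"wx":0,"wy":0,"wz":0,"fingers":255},{"dx":0,"dy":0,"dz":0,"wx":0,"wy":0,"wz":0,"fingers":255}]' 30 ; python3 - <<'E'
from h import *
import pickle
o=get_obs(); im=grab_frame('wrist'); save('w14',np.clip(im*1.2,0,255).astype(np.uint8),None,1.5)
pickle.dump((im,o['position'],o['orientation']),open('w14.pkl','wb'))
save('w14c',np.clip(im*1.3,0,255).astype(np.uint8),(270,140,400,260),6)
plan2([(.5,.275,.12),(.5,.275,.017)],0,15,.04)
E
```

```text
time: 7.47
position: [0.3975, 0.2054, 0.1377]
orientation: [[0.966, 0.001, 0.258], [0.001, -1.0, -0.001], [0.258, 0.001, -0.966]]
ft_force: [1.1, 0.5, 0.4]
grip_width: 0.0003
turn [0.13 0.16 0.05] rows 7 pos [0.3966 0.2048 0.1371] t 7.5167
0 [ 2.39 -1.76  1.07] [0.02 0.02 0.01]
1 [ 2.39 -1.76  1.07] [0.02 0.02 0.01]
2 [ 2.39 -1.76  1.07] [0.02 0.02 0.01]
3 [ 2.39 -1.76  1.08] [0.02 0.02 0.01]
4 [-0.88 -0.    3.32] [0.02 0.02 0.01]
5 [-0.89 -0.    3.32] [0.02 0.02 0.01]
6 [-0.89 -0.    3.32] [0.02 0.02 0.01]
```

View pics/w14.png

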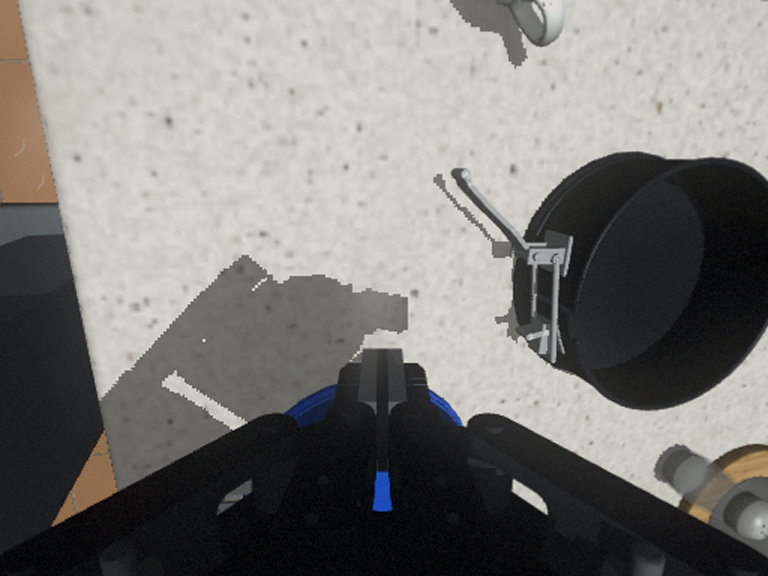

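View pics/w14c.png

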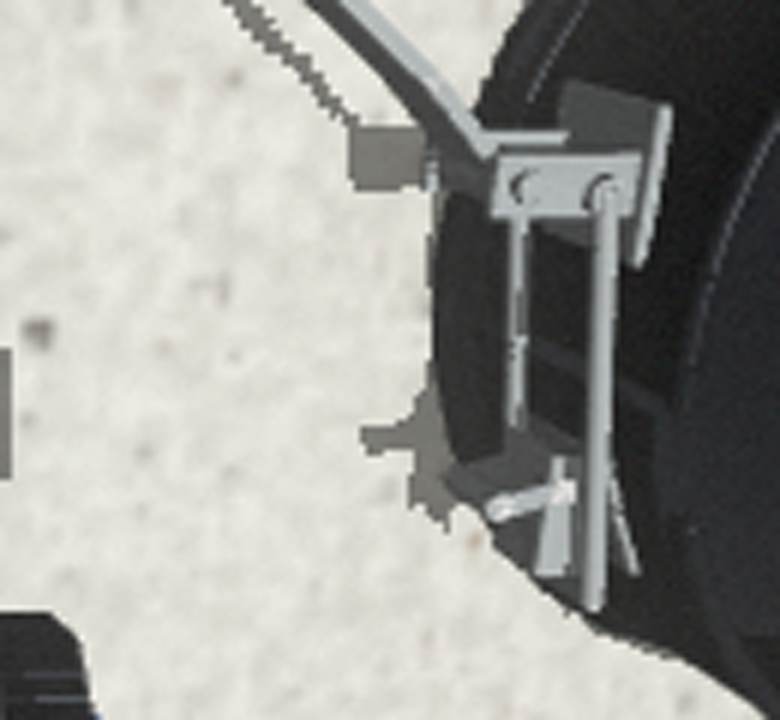

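```bash
python3 - <<'E'
from h import *
import pickle
im,p,R=pickle.load(open('w14.pkl','rb'));pose=(np.array(p),np.array(R)); cal=get_calibration('wrist')
C=lambda u,v: np.array([u/6+270-.4,v/6+140-.4])
for n,uv,z in [('pin',(524,186),.052),('bp',(603,190),.0535),('barT',(594,600),.0535),('hooktip',(495,510),.047)]:
    print(n,onz(cal,C(*uv),z,pose).round(4))
print('tip',onz(cal,np.array([461,174])/1.5,.0475,pose))
E
```

```text
pin [0.5151 0.2202 0.052 ]
bp [0.5277 0.2192 0.0535]
barT [0.5349 0.1504 0.0535]
hooktip [0.5192 0.1653 0.047 ]
tip [0.46612198 0.26810032 0.0475    ]
```

The bail is in: its bar top is at (0.535, 0.150), behind the hook tip at about (0.520, 0.165), and the lever is still out. Next, the lever.

```bash
python3 -m crank '[{"dx":2.4,"dy":-1.8,"dz":1,"wx":0,"wy":0,"wz":0,"fingers":255},{"dx":2.4,"dy":-1.8,"dz":1,"wx":0,"wy":0,"wz":0,"fingers":255},{"dx":2.4,"dy":-1.8,"dz":0.9,"wx":0,"wy":0,"wz":0,"fingers":255},{"dx":2.3,"dy":-1.8,"dz":0.9,"wx":0,"wy":0,"wz":0,"fingers":255},{"dx":0,"dy":0,"dz":0,"wx":0,"wy":0,"wz":0,"fingers":255}]' 30 ; python3 - <<'E'
from h import *
plan2([(.5,.277,.017)],0,15,.035)
E
```

```text
time: 7.93
position: [0.503, 0.2768, 0.1211]
orientation: [[0.967, -0.003, 0.254], [-0.001, -1.0, -0.005], [0.254, 0.004, -0.967]]
ft_force: [0.3, -0.1, 1.0]
grip_width: -0.0001
turn [ 0.26  0.28 -0.08] rows 3 pos [0.503  0.2768 0.1211] t 7.9333
0 [-0.98 -0.02  3.33] [ 0.09  0.09 -0.03]
1 [-0.98 -0.01  3.33] [ 0.09  0.09 -0.03]
2 [-0.99 -0.01  3.33] [ 0.09  0.09 -0.03]
```

```bash
python3 -m crank '[{"dx":-1,"dy":0,"dz":3.3,"wx":0.1,"wy":0.1,"wz":0,"fingers":255},{"dx":-1,"dy":0,"dz":3.3,"wx":0.1,"wy":0.1,"wz":0,"fingers":255},{"dx":-0.8,"dy":0,"dz":2.6,"wx":0.1,"wy":0.1,"wz":0,"fingers":255},{"dx":0,"dy":0,"dz":0,"wx":0,"wy":0,"wz":0,"fingers":255},{"dx":0,"dy":0,"dz":0,"wx":0,"wy":0,"wz":0,"fingers":255}]' 30 ; python3 - <<'E'
from h import *
im=grab_frame('wrist'); save('w15',np.clip(im*1.2,0,255).astype(np.uint8),None,1.5)
plan2([(.5,.277,.017)],0,15,.035)
E
```

```text
time: 8.35
position: [0.5063, 0.2788, 0.0204]
orientation: [[0.965, -0.002, 0.263], [-0.003, -1.0, 0.004], [0.263, -0.004, -0.965]]
ft_force: [0.6, -0.4, 0.6]
grip_width: 0.0001
turn [-0.2  -0.23 -0.2 ] rows 1 pos [0.506  0.2785 0.0206] t 8.4
0 [-0.67  0.16  0.19] [-0.2  -0.23 -0.2 ]
```

View pics/w15.png

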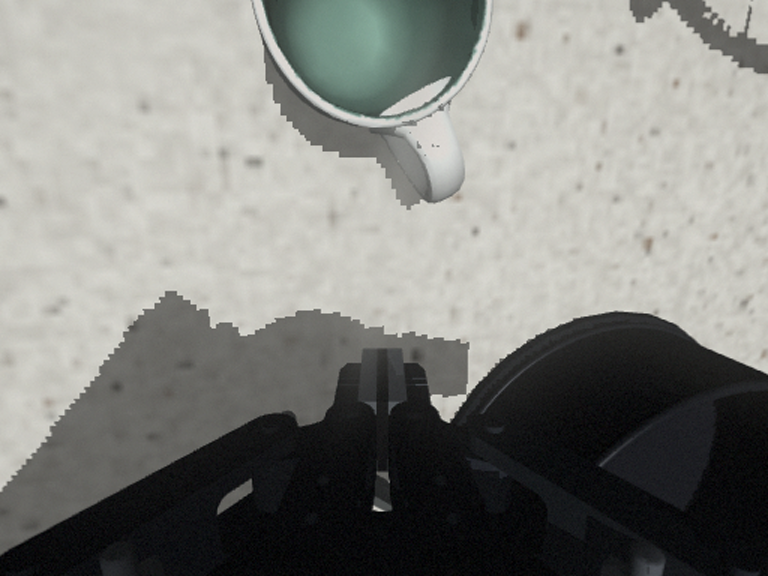

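```bash
python3 -m crank '[{"dx":-1.6,"dy":1.4,"dz":0,"wx":-0.2,"wy":-0.2,"wz":-0.2,"fingers":255},{"dx":-1.4,"dy":1.35,"dz":-0.4,"wx":0,"wy":0,"wz":0,"fingers":255},{"dx":-0.8,"dy":1.7,"dz":-0.2,"wx":0,"wy":0,"wz":0,"fingers":255},{"dx":0,"dy":0,"dz":0,"wx":0,"wy":0,"wz":0,"fingers":255}]' 30 ; python3 - <<'E'
from h import *
im=grab_frame('wrist'); save('w16',np.clip(im*1.2,0,255).astype(np.uint8),None,1.5)
plan2([(.4667,.2154,.016)],0,15,.035)
E
```

```text
time: 8.73
position: [0.4757, 0.2394, 0.0237]
orientation: [[0.961, 0.003, 0.276], [-0.001, -1.0, 0.013], [0.276, -0.013, -0.961]]
ft_force: [-2.1, 7.1, -3.4]
grip_width: 0.0
turn [-0.81 -1.12 -0.06] rows 1 pos [0.4769 0.2406 0.0243] t 8.7833
0 [-1.2   2.52  0.48] [-0.81 -1.12 -0.06]
```

View pics/w16.png

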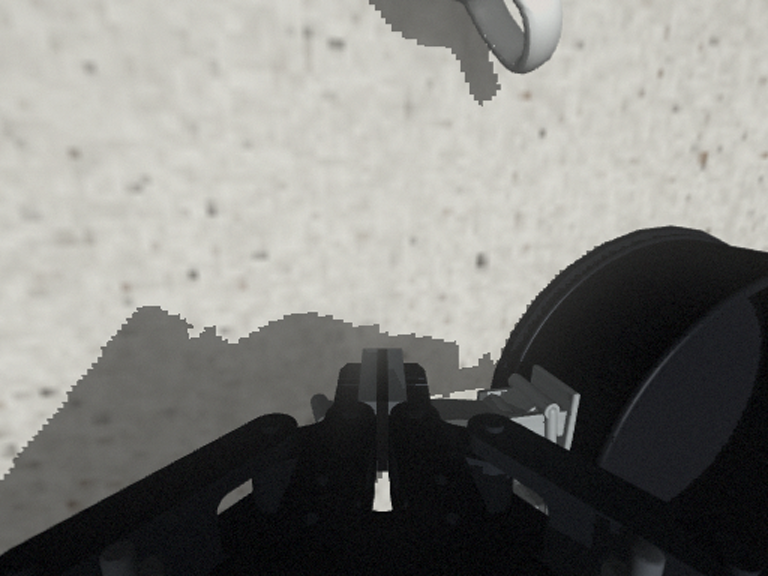

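```bash
python3 -m crank '[{"dx":-0.7,"dy":1.0,"dz":0.3,"wx":-0.4,"wy":-0.6,"wz":0,"fingers":255},{"dx":-0.4,"dy":1.3,"dz":0.2,"wx":-0.4,"wy":-0.5,"wz":0,"fingers":255},{"dx":0,"dy":0,"dz":0,"wx":0,"wy":0,"wz":0,"fingers":255}]' 30 ; python3 - <<'E'
from h import *
im=grab_frame('wrist'); save('w17',np.clip(im*1.2,0,255).astype(np.uint8),None,1.5)
print(get_obs()['ft_force'])
plan2([(.4667,.2154,.016)],0,15,.035)
E
```

```text
time: 9.03
position: [0.4766, 0.2293, 0.0249]
orientation: [[0.959, 0.005, 0.282], [-0.002, -1.0, 0.024], [0.282, -0.024, -0.959]]
ft_force: [-10.2, 23.7, -16.1]
grip_width: 0.0003
[-8.46867779 22.23184287 -9.22313383]
turn [-1.45 -1.46 -0.07] rows 1 pos [0.4773 0.2304 0.0253] t 9.0833
0 [-1.28  1.51  0.56] [-1.45 -1.46 -0.07]
```

View pics/w17.png

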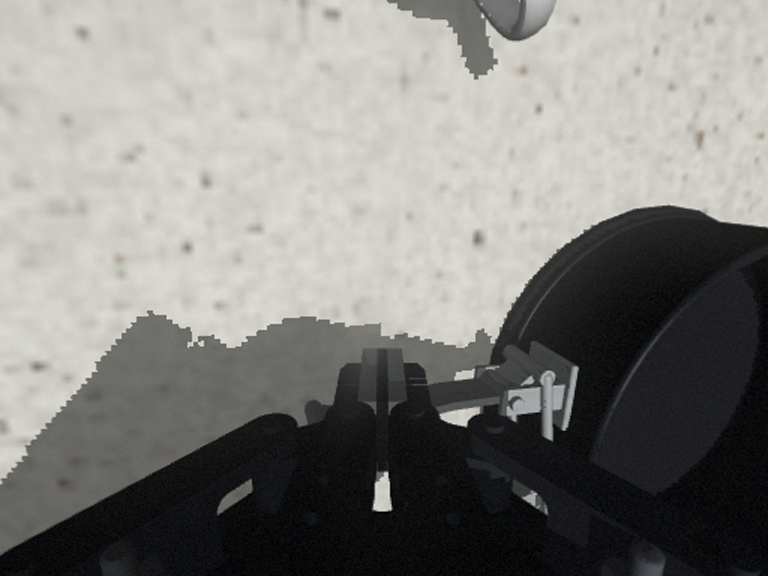

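```bash
python3 - <<'E'
from h import *
o=get_obs();pose=(np.array(o['position']),np.array(o['orientation'])); cal=get_calibration('wrist')
im=grab_frame('wrist'); save('w18c',np.clip(im*2,0,255).astype(np.uint8),(195,215,395,345),4)
for n,uv,z in [('pin',(515,404),.052),('bp',(549,378),.0535),('leg',(547,438),.0535),('tip',(315,412),.0475)]:
    print(n,onz(cal,np.array(uv)/1.5,z,pose).round(4))
print(o['wrist_torque'],get_obs()['ft_force'],o['q'])
for x,y,d in[(.009,-.011,-.013),(.009,.011,-.013),(.014,-.011,-.013),(.0,0,-.054),(.038,-.042,-.054)]: print((proj(cal,pose[0]+pose[1]@np.array([x,y,d]),pose)[0]*1.5).round())
E
```

```text
pin [0.5164 0.2214 0.052 ]
bp [0.5279 0.2302 0.0535]
leg [0.5297 0.2065 0.0535]
tip [0.4488 0.2272 0.0475]
[3.56569133 2.03597832 0.95101752] [-7.77049202 22.01144634 -5.36355454] [ 0.49278464  0.55538335  2.11466886 -0.50395019  0.2333536   0.96801863]
[410. 349.]
[409. 408.]
[425. 349.]
[384. 457.]
[552. 299.]
```

View pics/w18c.png

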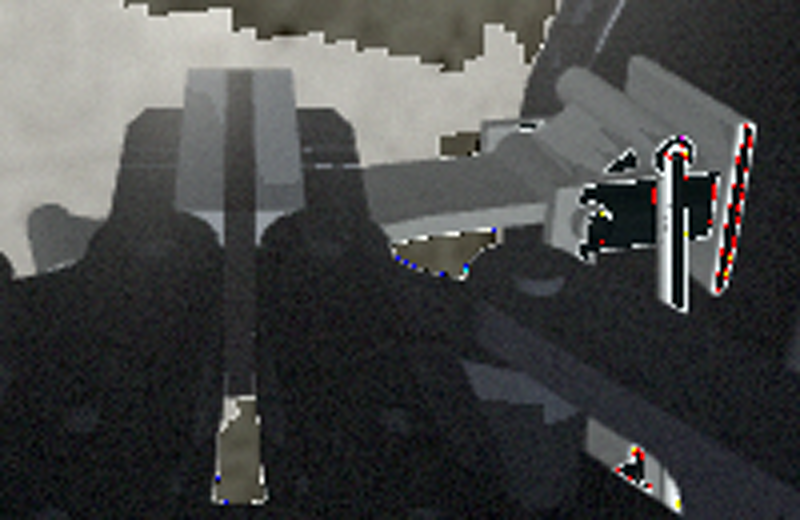

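```bash
python3 -m crank '[{"dx":0.5,"dy":-1.5,"dz":0,"wx":-0.7,"wy":-2,"wz":0,"fingers":255},{"dx":0.5,"dy":-1.5,"dz":-0.5,"wx":-0.5,"wy":-4,"wz":0,"fingers":255},{"dx":0,"dy":-1,"dz":-1.5,"wx":0,"wy":-5,"wz":0,"fingers":255},{"dx":0,"dy":0,"dz":-1.5,"wx":0,"wy":-5,"wz":0,"fingers":255},{"dx":0,"dy":0,"dz":0,"wx":0,"wy":0,"wz":0,"fingers":255}]' 30 ; python3 - <<'E'
from h import *
import pickle
o=get_obs(); im=grab_frame('wrist'); save('w19',np.clip(im*1.2,0,255).astype(np.uint8),None,1.5)
pickle.dump((im,o['position'],o['orientation']),open('w19.pkl','wb'))
print(o['q'])
plan2([(.48,.26,.05)],0,0,.035)
E
```

```text
time: 9.55
position: [0.483, 0.2805, 0.0744]
orientation: [[1.0, 0.011, 0.003], [0.011, -1.0, 0.021], [0.003, -0.021, -1.0]]
ft_force: [1.0, -0.4, 0.7]
grip_width: -0.0005
[0.49528932 0.53399171 1.87235342 0.02575449 0.72295318 0.46526693]
turn [-1.12 -0.33  0.57] rows 1 pos [0.4821 0.2796 0.073 ] t 9.6
0 [-0.25  2.01  2.26] [-1.12 -0.33  0.57]
```

View pics/w19.png

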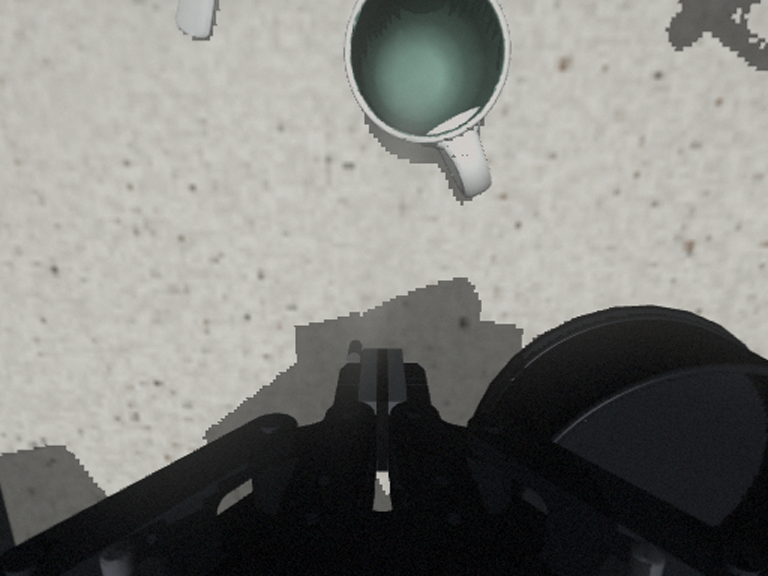

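```bash
python3 - <<'E'
from h import *
import pickle
im,p,R=pickle.load(open('w19.pkl','rb'));pose=(np.array(p),np.array(R)); cal=get_calibration('wrist')
print(onz(cal,np.array([355,350])/1.5,.0475,pose),onz(cal,np.array([355,350])/1.5,.035,pose))
plan2([(.42,.26,.16)],0,0,.04)
E
```

```text
[0.47164575 0.27365908 0.0475    ] [0.47093546 0.26826741 0.035     ]
turn [-1.12 -0.33  0.57] rows 3 pos [0.4821 0.2796 0.073 ] t 9.6
0 [-2.06  0.58 -2.92] [-0.37 -0.11  0.19]
1 [-2.06  0.6  -2.92] [-0.37 -0.11  0.19]
2 [-2.07  0.63 -2.91] [-0.37 -0.11  0.19]
```

```bash
python3 -m crank '[{"dx":-2.1,"dy":1.6,"dz":-2.9,"wx":-0.4,"wy":-0.1,"wz":0.2,"fingers":255},{"dx":-2.1,"dy":1.6,"dz":-2.9,"wx":-0.4,"wy":-0.1,"wz":0.2,"fingers":255},{"dx":-2.1,"dy":1.6,"dz":-2.9,"wx":-0.4,"wy":-0.1,"wz":0.2,"fingers":255},{"dx":-1,"dy":1.6,"dz":0,"wx":0,"wy":0,"wz":0,"fingers":255},{"dx":0,"dy":0,"dz":0,"wx":0,"wy":0,"wz":0,"fingers":255}]' 30 ; python3 - <<'E'
from h import *
import pickle
o=get_obs(); im=grab_frame('wrist'); save('w20',np.clip(im*1.2,0,255).astype(np.uint8),None,1.5)
pickle.dump((im,o['position'],o['orientation']),open('w20.pkl','wb'))
save('w20c',np.clip(im*1.5,0,255).astype(np.uint8),(275,95,405,225),6)
E
```

```text
time: 10.02
position: [0.4025, 0.2085, 0.1565]
orientation: [[1.0, -0.003, 0.004], [-0.003, -1.0, -0.009], [0.004, 0.009, -1.0]]
ft_force: [-0.4, 0.2, 0.0]
grip_width: -0.0002
```

View pics/w20.png

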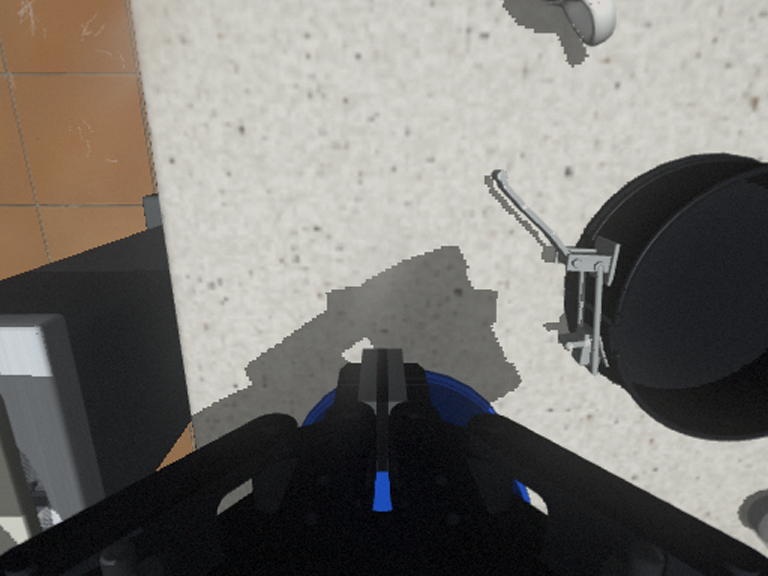

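View pics/w20c.png

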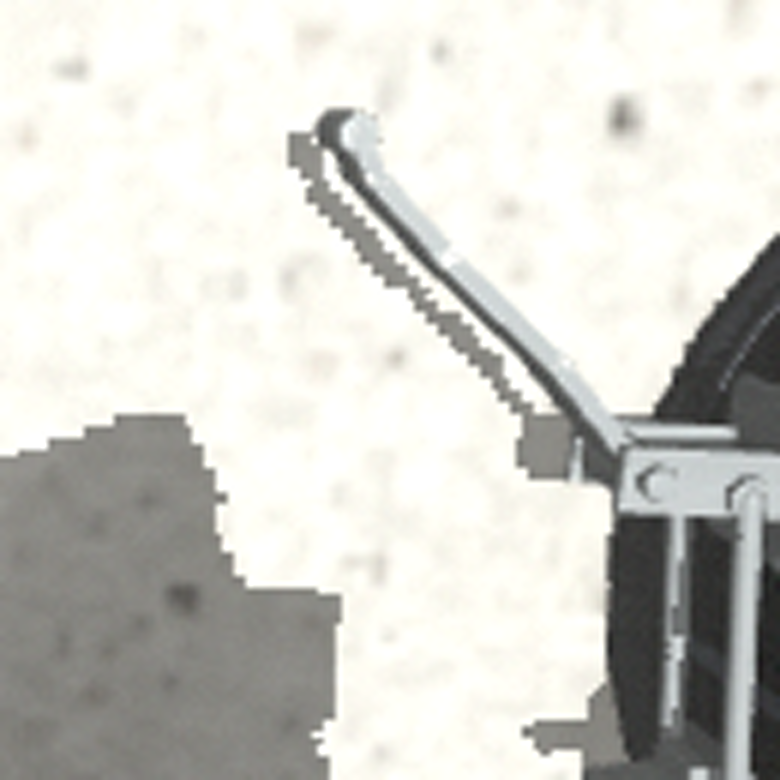

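```bash
python3 - <<'E'
from h import *
import pickle
im,p,R=pickle.load(open('w20.pkl','rb'));pose=(np.array(p),np.array(R)); cal=get_calibration('wrist')
save('w20d',np.clip(im*1.5,0,255).astype(np.uint8),(360,160,430,265),7)
for n,uv,z in [('pin',(577,263),.052),('bp',(599,265),.0535),('bar',(596,371),.0535),('tip',(500,176),.0475)]:
    print(n,onz(cal,np.array(uv)/1.5,z,pose).round(4))
E
```

```text
pin [0.5167 0.2197 0.052 ]
bp [0.529  0.2188 0.0535]
bar [0.5367 0.1504 0.0535]
tip [0.4692 0.2688 0.0475]
```

View pics/w20d.png

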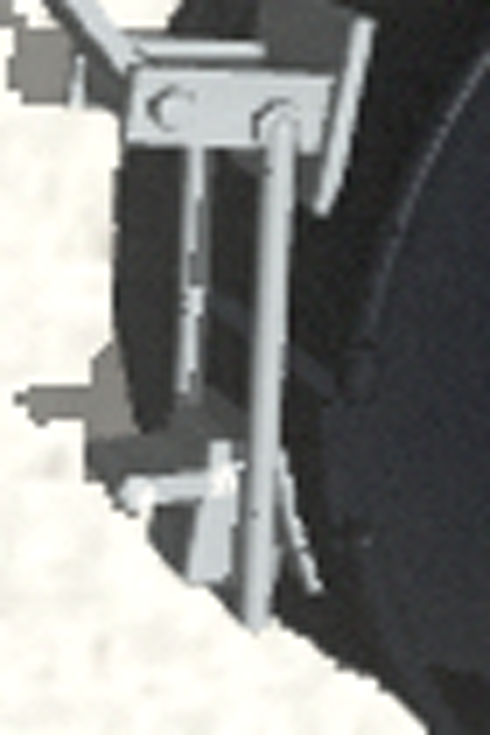

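```bash
python3 - <<'E'
from h import *
print(get_obs()['q'])
plan2([(.49,.282,.11),(.492,.282,.022)],0,0,.04)
E
```

```text
[ 0.45924096  0.27329221  2.0451432  -0.01281733  0.82202587  0.47120912]
turn [ 0.45 -0.3  -0.19] rows 7 pos [0.4041 0.2098 0.1569] t 10.0667
0 [ 2.14 -1.82  1.17] [ 0.06 -0.04 -0.03]
1 [ 2.14 -1.82  1.17] [ 0.06 -0.04 -0.03]
2 [ 2.14 -1.82  1.17] [ 0.06 -0.04 -0.03]
3 [ 2.14 -1.81  1.17] [ 0.06 -0.04 -0.03]
4 [ 0.06 -0.01  2.93] [ 0.06 -0.04 -0.03]
5 [ 0.06 -0.01  2.93] [ 0.06 -0.04 -0.03]
6 [ 0.06 -0.    2.93] [ 0.06 -0.04 -0.03]
```

```bash
python3 -m crank '[{"dx":2.1,"dy":-1.8,"dz":1.2,"wx":0,"wy":0,"wz":0,"fingers":255},{"dx":2.1,"dy":-1.8,"dz":1.2,"wx":0.1,"wy":0,"wz":0,"fingers":255},{"dx":2.1,"dy":-1.8,"dz":1.2,"wx":0.1,"wy":0,"wz":0,"fingers":255},{"dx":1.4,"dy":-1.2,"dz":0.8,"wx":0.1,"wy":0,"wz":0,"fingers":255},{"dx":0,"dy":0,"dz":0,"wx":0,"wy":0,"wz":0,"fingers":255}]' 30 ; python3 - <<'E'
from h import *
plan2([(.492,.282,.022)],0,0,.03)
E
```

```text
time: 10.48
position: [0.4855, 0.2786, 0.1099]
orientation: [[1.0, -0.006, 0.016], [-0.006, -1.0, -0.001], [0.016, 0.001, -1.0]]
ft_force: [-0.9, -0.2, 0.6]
grip_width: 0.0001
turn [ 0.05 -0.89 -0.37] rows 3 pos [0.4855 0.2786 0.1099] t 10.4833
0 [ 0.17 -0.12  2.93] [ 0.02 -0.3  -0.12]
1 [ 0.18 -0.12  2.93] [ 0.02 -0.3  -0.12]
2 [ 0.2  -0.12  2.93] [ 0.02 -0.3  -0.12]
```

```bash
python3 -m crank '[{"dx":0.3,"dy":-0.1,"dz":3,"wx":0,"wy":-0.4,"wz":-0.1,"fingers":255},{"dx":0.3,"dy":-0.1,"dz":3,"wx":0,"wy":-0.3,"wz":-0.1,"fingers":255},{"dx":0.2,"dy":-0.1,"dz":2.2,"wx":0,"wy":-0.2,"wz":-0.1,"fingers":255},{"dx":0,"dy":0,"dz":0,"wx":0,"wy":0,"wz":0,"fingers":255},{"dx":0,"dy":0,"dz":0,"wx":0,"wy":0,"wz":0,"fingers":255}]' 30 ; python3 - <<'E'
from h import *
print(get_obs()['q'].round(2))
plan2([(.492,.282,.022)],0,0,.03)
E
```

```text
time: 10.9
position: [0.4947, 0.2829, 0.0228]
orientation: [[1.0, -0.0, 0.003], [-0.0, -1.0, -0.002], [0.003, 0.002, -1.0]]
ft_force: [-0.3, -0.6, 1.1]
grip_width: 0.0004
[ 0.5   0.64  1.85 -0.    0.65  0.5 ]
turn [ 0.09 -0.17 -0.02] rows 1 pos [0.4947 0.2829 0.0228] t 10.9
0 [-0.27  0.09  0.08] [ 0.09 -0.17 -0.02]
```

```bash
python3 -m crank '[{"dx":-1,"dy":1.3,"dz":0.1,"wx":0,"wy":0,"wz":0,"fingers":255},{"dx":-1.1,"dy":0.9,"dz":0,"wx":0,"wy":0,"wz":0,"fingers":255},{"dx":0,"dy":0,"dz":0,"wx":0,"wy":0,"wz":0,"fingers":255}]' 30 ; python3 - <<'E'
from h import *
im=grab_frame('wrist'); save('w21',np.clip(im*1.4,0,255).astype(np.uint8),None,1.5)
plan2([(.4644,.2476,.022)],0,0,.015)
print(get_obs()['ft_force'].round(1))
E
```

```text
time: 11.15
position: [0.4762, 0.2613, 0.0243]
orientation: [[1.0, 0.001, 0.012], [0.001, -1.0, 0.001], [0.012, -0.001, -1.0]]
ft_force: [1.8, 1.3, -1.7]
grip_width: 0.0002
turn [-0.09 -0.72  0.04] rows 2 pos [0.4771 0.2621 0.0248] t 11.2
0 [-0.64  0.72  0.13] [-0.04 -0.36  0.02]
1 [-0.63  0.72  0.13] [-0.04 -0.36  0.02]
[ 1.9  0.5 -1.2]
```

View pics/w21.png

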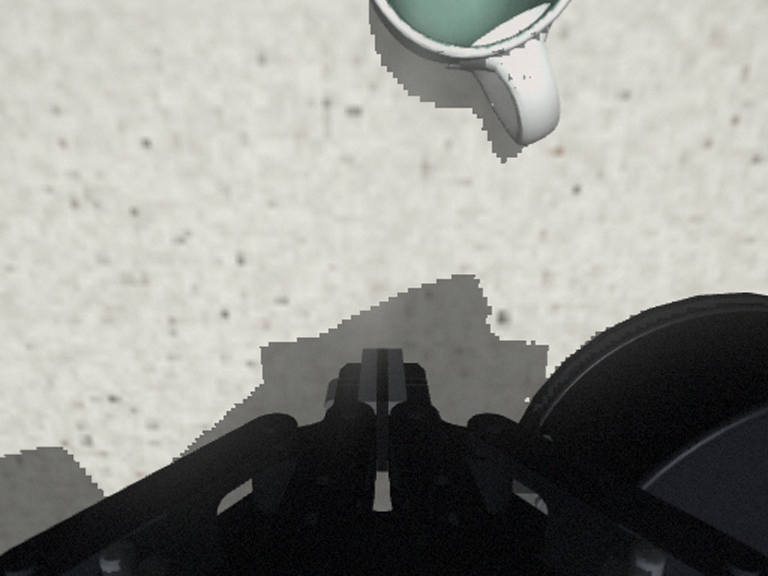

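```bash
python3 -m crank '[{"dx":-0.7,"dy":0.8,"dz":0.2,"wx":0,"wy":-0.5,"wz":0,"fingers":255},{"dx":-0.7,"dy":0.9,"dz":0.2,"wx":0,"wy":-0.3,"wz":0,"fingers":255},{"dx":0,"dy":0,"dz":0,"wx":0,"wy":0,"wz":0,"fingers":255}]' 30 ; python3 - <<'E'
from h import *
im=grab_frame('wrist'); save('w22',np.clip(im*1.4,0,255).astype(np.uint8),None,1.5)
plan2([(.459,.233,.022)],0,0,.015)
print(get_obs()['ft_force'].round(1))
E
```

```text
time: 11.45
position: [0.4702, 0.2487, 0.0262]
orientation: [[1.0, 0.001, 0.016], [0.001, -1.0, 0.01], [0.016, -0.01, -1.0]]
ft_force: [-0.8, 5.0, -3.1]
grip_width: 0.0006
turn [-0.61 -0.93  0.03] rows 2 pos [0.4707 0.2494 0.0265] t 11.5
0 [-0.59  0.82  0.21] [-0.31 -0.47  0.01]
1 [-0.59  0.82  0.22] [-0.31 -0.47  0.01]
[ 1.8  4.3 -0.5]
```

View pics/w22.png

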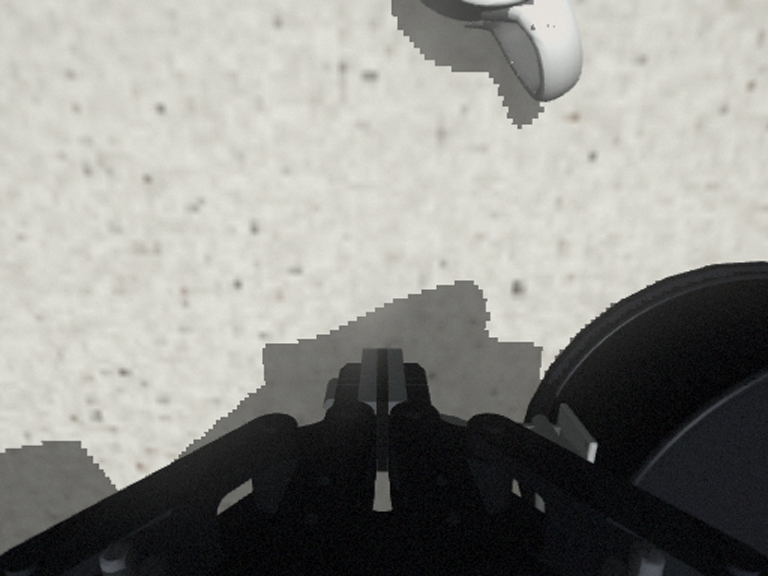

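```bash
python3 - <<'E'
from h import *
import pickle
cal=get_calibration('wrist')
for f,c,k in(('w20',(360,160,430,265),7),('w2',(330,185,400,255),8)):
    im,p,R=pickle.load(open(f+'.pkl','rb'));pose=(np.array(p),np.array(R))
    big=cv2.resize(np.clip(im[c[1]:c[3],c[0]:c[2]]*1.6,0,255).astype(np.uint8),None,fx=k,fy=k,interpolation=cv2.INTER_CUBIC)
    T=np.array([.622,.198,0])
    def dr(P,col):
        q=((proj(cal,np.array(P),pose)+.5-[c[0],c[1]])*k).astype(int); cv2.polylines(big,[q.reshape(-1,1,2)],False,col,1)
    L=lambda x,y,z:T+np.array([x,y,z])*1e-3
    for z in(33,47): dr([L(-78,-34,z),L(-98,-34,z)],(0,255,255)); dr([L(-78,-30,z),L(-98,-30,z)],(0,255,255))
    dr([L(-98,-34,33),L(-98,-34,47)],(0,255,255))
    if f=='w20': dr([(.529,.2188,.0515),(.5365,.1504,.0515),(.5365,.1504,.0285),(.529,.2188,.0285)],(255,0,0))
    a=np.radians(np.linspace(180,230,40))
    for z in (0,28,52,66): dr([L(-0+85*np.cos(t),85*np.sin(t),z) for t in a],(0,255,0))
    save('ov_'+f,big)
E
```

```text
(no output)
```

View pics/ov_w20.png

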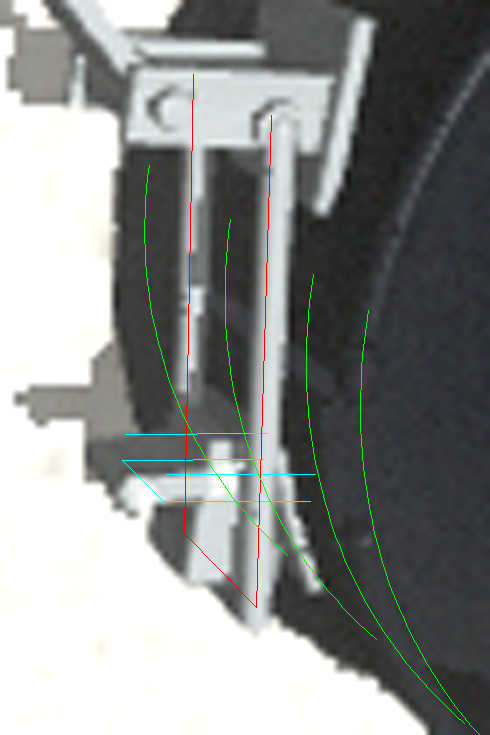

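View pics/ov_w2.png

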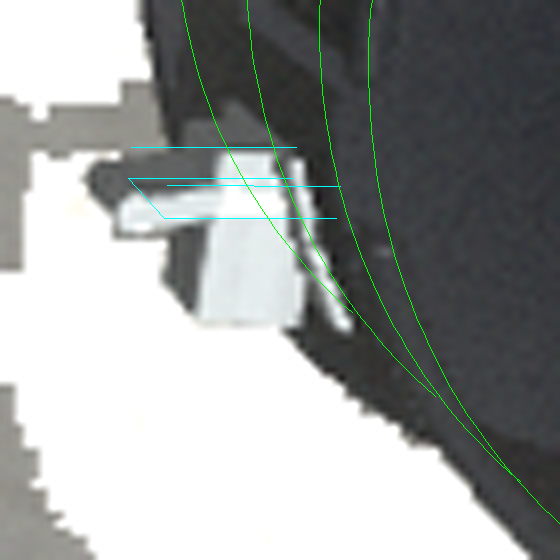

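```bash
python3 - <<'E'
from h import *
import pickle
cal=get_calibration('wrist')
_,p1,R1=pickle.load(open('w1.pkl','rb'));_,p2,R2=pickle.load(open('w2.pkl','rb'))
def tri(u1,u2):
    A=[];b=[]
    M=np.zeros((3,3));v=np.zeros(3)
    for u,pose in((u1,(p1,R1)),(u2,(p2,R2))):
        c,d=ray(cal,np.array(u)-.4,(np.array(pose[0]),np.array(pose[1])));d/=np.linalg.norm(d);P=np.eye(3)-np.outer(d,d);M+=P;v+=P@c
    return np.linalg.solve(M,v).round(4)
print('BL',tri((275,282.5),(354.4,225.6)),'BR',tri((285.8,282.5),(367.5,225.6)),'TL',tri((275.8,267),(357.7,204.4)))
C1=lambda u,v:(200+u/6,165+v/6)
print('stemtip',tri(C1(400,650),(330+118/8,185+235/8)),'flangeend',tri(C1(528,635),(330+345/8,185+328/8)))
print('pin',tri(C1(402,390),(275+299/4,85+272/4)),'bp',tri(C1(482,390),(275+362/4,85+275/4)),'bar',tri(C1(160,578),(275+80/4,85+445/4)))
E
```

```text
BL [0.5298 0.1496 0.0437] BR [0.5427 0.1492 0.0427] TL [0.5297 0.172  0.0467]
stemtip [0.5198 0.1608 0.0424] flangeend [0.5504 0.1486 0.027 ]
pin [0.5176 0.2196 0.0491] bp [0.5326 0.2184 0.0458] bar [0.4724 0.1787 0.0457]
```

```bash
python3 -m crank '[{"dx":0.3,"dy":-0.5,"dz":0,"wx":-0.3,"wy":-0.5,"wz":0,"fingers":255},{"dx":0.4,"dy":-0.6,"dz":0,"wx":-0.3,"wy":-0.4,"wz":0,"fingers":255},{"dx":0.4,"dy":-0.8,"dz":-1.5,"wx":0,"wy":0,"wz":0,"fingers":255},{"dx":-1,"dy":0.3,"dz":-3.5,"wx":0,"wy":0,"wz":0,"fingers":255},{"dx":-2.5,"dy":1.8,"dz":-2.6,"wx":0,"wy":0,"wz":0,"fingers":255},{"dx":-2.5,"dy":1.8,"dz":-2.5,"wx":0,"wy":0,"wz":0,"fingers":255},{"dx":-1.5,"dy":1.0,"dz":-1,"wx":0,"wy":0,"wz":0,"fingers":255},{"dx":0,"dy":0,"dz":0,"wx":0,"wy":0,"wz":0,"fingers":255}]' 30 ; python3 - <<'E'
from h import *
import pickle
o=get_obs(); im=grab_frame('wrist'); save('w23',np.clip(im*1.4,0,255).astype(np.uint8),None,1.5)
pickle.dump((im,o['position'],o['orientation']),open('w23.pkl','wb'))
save('w23d',np.clip(im*1.5,0,255).astype(np.uint8),(320,100,440,220),6)
E
```

```text
time: 12.17
position: [0.407, 0.2239, 0.1444]
orientation: [[1.0, 0.004, -0.005], [0.003, -1.0, -0.005], [-0.005, 0.005, -1.0]]
ft_force: [0.1, -0.4, -0.6]
grip_width: -0.0001
```

View pics/w23.png

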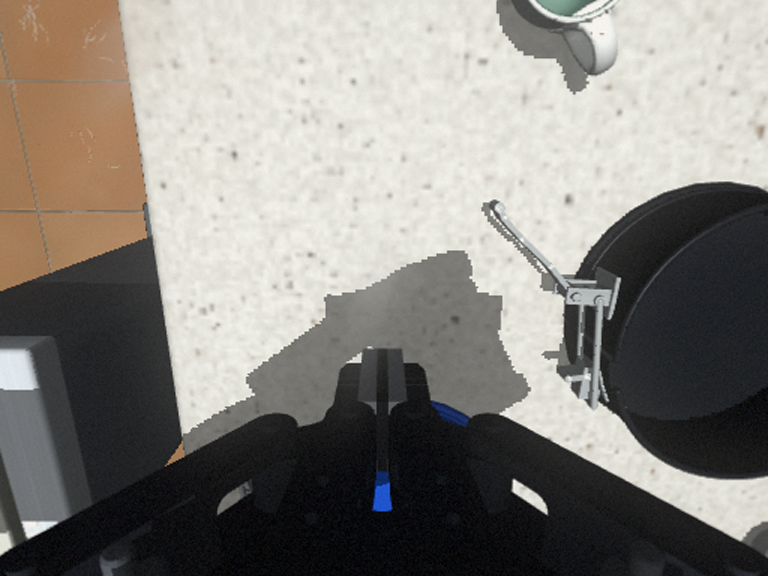

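View pics/w23d.png

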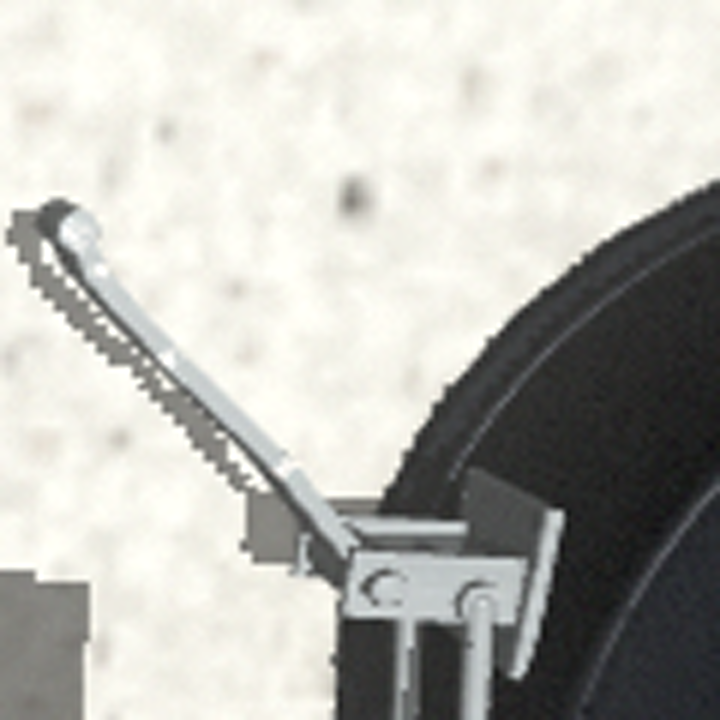

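```bash
python3 - <<'E'
from h import *
import pickle
im,p,R=pickle.load(open('w23.pkl','rb'));pose=(np.array(p),np.array(R)); cal=get_calibration('wrist')
save('w23e',np.clip(im*1.7,0,255).astype(np.uint8),(355,185,425,285),7)
for n,uv,z in [('pin',(576,297),.052),('bp',(599,300),.0535),('bar',(595,405),.0535),('tip',(499,207),.0475)]:
    print(n,onz(cal,np.array(uv)/1.5,z,pose).round(4))
plan2([(.45,.165,.13)],-90,0,.005,13)
E
```

```text
pin [0.5166 0.2196 0.052 ]
bp [0.5291 0.2184 0.0535]
bar [0.5364 0.1512 0.0535]
tip [0.4701 0.2694 0.0475]
turn [ 3.00e-01 -4.00e-02  9.02e+01] rows 13 pos [0.4087 0.2249 0.1441] t 12.2167
0 [0.32 0.46 0.11] [ 0.02 -0.    6.94]
1 [0.37 0.42 0.11] [ 0.02 -0.    6.94]
2 [0.42 0.37 0.11] [ 0.02 -0.    6.94]
3 [0.46 0.32 0.11] [ 0.02 -0.    6.94]
4 [0.5  0.26 0.11] [ 0.02 -0.    6.94]
5 [0.52 0.2  0.11] [ 0.02 -0.    6.94]
6 [0.54 0.14 0.11] [ 0.02 -0.    6.94]
7 [0.56 0.07 0.11] [ 0.02 -0.    6.94]
8 [0.56 0.   0.11] [ 0.02 -0.    6.94]
9 [ 0.56 -0.07  0.11] [ 0.02 -0.    6.94]
10 [ 0.54 -0.13  0.11] [ 0.02 -0.    6.94]
11 [ 0.52 -0.2   0.11] [ 0.02 -0.    6.94]
12 [ 0.5  -0.26  0.11] [ 0.02 -0.    6.94]
```

View pics/w23e.png

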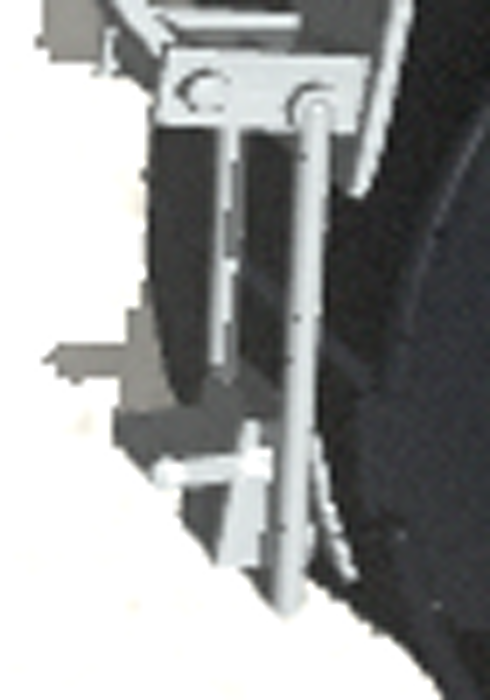

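```bash
python3 -m crank '[{"dx":0.3,"dy":0.45,"dz":0.1,"wx":0,"wy":0,"wz":7,"fingers":255},{"dx":0.35,"dy":0.4,"dz":0.1,"wx":0,"wy":0,"wz":7,"fingers":255},{"dx":0.4,"dy":0.35,"dz":0.1,"wx":0,"wy":0,"wz":7,"fingers":255},{"dx":0.45,"dy":0.3,"dz":0.1,"wx":0,"wy":0,"wz":7,"fingers":255},{"dx":0.5,"dy":0.25,"dz":0.1,"wx":0,"wy":0,"wz":7,"fingers":255},{"dx":0.5,"dy":0.2,"dz":0.1,"wx":0,"wy":0,"wz":7,"fingers":255},{"dx":0.55,"dy":0.15,"dz":0.1,"wx":0,"wy":0,"wz":7,"fingers":255}]' 30 ; python3 -c "
from h import *
plan2([(.45,.165,.13)],-90,0,.005,6); print(get_obs()['q'].round(2))"
```

```text
time: 12.8
position: [0.4377, 0.1986, 0.1349]
orientation: [[0.644, -0.765, -0.003], [-0.765, -0.644, -0.005], [0.002, 0.006, -1.0]]
ft_force: [0.1, -0.4, -0.4]
grip_width: -0.0003
turn [ 0.3  -0.23 40.13] rows 6 pos [0.4377 0.1986 0.1349] t 12.8
0 [0.56 0.2  0.08] [ 0.05 -0.04  6.69]
1 [0.58 0.14 0.08] [ 0.05 -0.04  6.69]
2 [0.59 0.07 0.08] [ 0.05 -0.04  6.69]
3 [ 0.6  -0.    0.08] [ 0.05 -0.04  6.69]
4 [ 0.59 -0.07  0.08] [ 0.05 -0.04  6.69]
5 [ 0.58 -0.14  0.08] [ 0.05 -0.04  6.69]
[ 0.4   0.35  2.   -0.    0.8   1.28]
```

```bash
python3 -m crank '[{"dx":0.5,"dy":0.2,"dz":0.1,"wx":0,"wy":0,"wz":6.7,"fingers":255},{"dx":0.6,"dy":0.1,"dz":0.1,"wx":0,"wy":0,"wz":6.7,"fingers":255},{"dx":0.6,"dy":0.1,"dz":0,"wx":0.1,"wy":0,"wz":6.7,"fingers":255},{"dx":0.6,"dy":0,"dz":0,"wx":0.1,"wy":0,"wz":6.7,"fingers":255},{"dx":0.4,"dy":0,"dz":0,"wx":0.1,"wy":0,"wz":6,"fingers":255},{"dx":0,"dy":0,"dz":0,"wx":0,"wy":0,"wz":0,"fingers":255}]' 30 ; python3 - <<'E'
from h import *
import pickle
o=get_obs(); im=grab_frame('wrist'); save('w24',np.clip(im*1.4,0,255).astype(np.uint8),None,1.5)
pickle.dump((im,o['position'],o['orientation']),open('w24.pkl','wb'))
print(o['q'].round(2))
E
```

```text
time: 13.3
position: [0.4537, 0.1751, 0.1277]
orientation: [[0.094, -0.996, -0.004], [-0.996, -0.094, -0.007], [0.007, 0.004, -1.0]]
ft_force: [0.1, -0.5, -0.1]
grip_width: -0.0002
[ 0.35  0.37  1.99 -0.01  0.79  1.83]
```

View pics/w24.png

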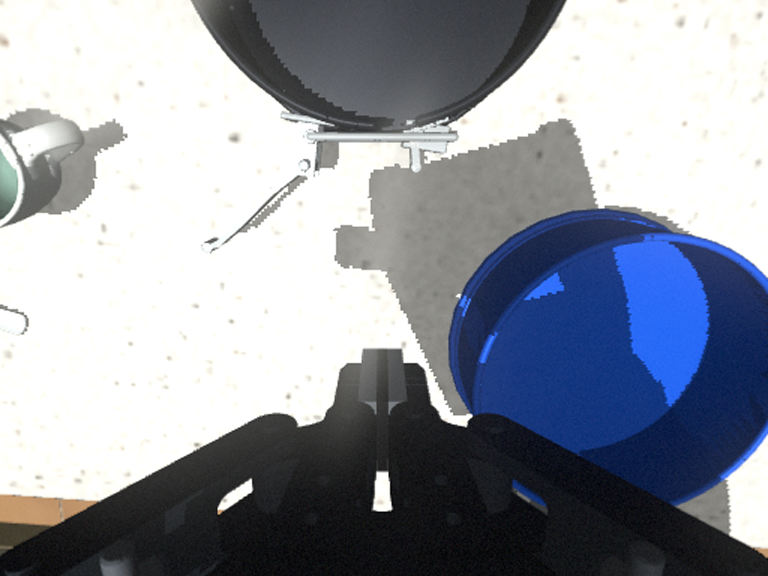

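```bash
python3 - <<'E'
from h import *
import pickle
im,p,R=pickle.load(open('w24.pkl','rb'))
save('w24c',im,(180,65,320,130),5.5)
E
```

```text
(no output)
```

View pics/w24c.png

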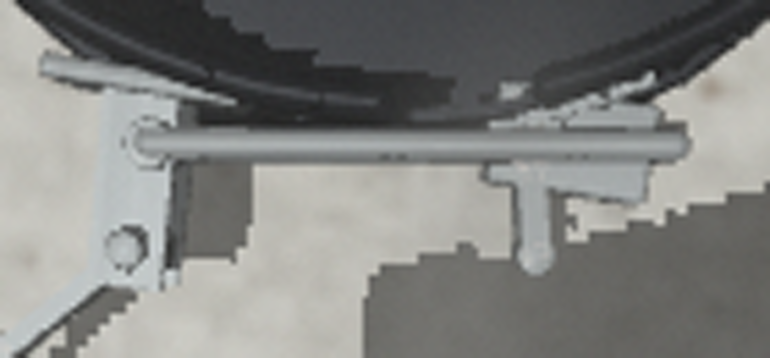

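```bash
python3 - <<'E'
from h import *
import pickle
im,p,R=pickle.load(open('w24.pkl','rb'));pose=(np.array(p),np.array(R)); cal=get_calibration('wrist')
C=lambda u,v: np.array([u/5.5+180-.4,v/5.5+65-.4])
pts={}
for n,uv,z in [('pin',(127,247),.052),('bp',(148,140),.0535),('bar',(682,145),.0535),('hooktip',(537,262),.047),('stemroot',(540,190),.047),('blockBR',(645,198),.045),('blockBL',(488,175),.045),('blockTR',(655,112),.045),('flangeEnd',(655,80),.045)]:
    X=onz(cal,C(*uv),z,pose); pts[n]=X; print(n,X.round(4), 'tin', ((X-pts['pin'])[:2]*1000+[-105,22]).round(1))
E
```

```text
pin [0.5179 0.2186 0.052 ] tin [-105.   22.]
bp [0.5315 0.2163 0.0535] tin [-91.4  19.7]
bar [0.5374 0.1476 0.0535] tin [-85.5 -49. ]
hooktip [0.5209 0.1641 0.047 ] tin [-102.   -32.6]
stemroot [0.5302 0.1647 0.047 ] tin [-92.7 -31.9]
blockBR [0.5306 0.1503 0.045 ] tin [-92.3 -46.3]
blockBL [0.5315 0.1718 0.045 ] tin [-91.4 -24.8]
blockTR [0.5416 0.1505 0.045 ] tin [-81.3 -46.1]
flangeEnd [0.5455 0.151  0.045 ] tin [-77.4 -45.6]
```

```bash
python3 -c "
from h import *
plan2([(.531,.147,.075)],-90,0,.03)"
```

```text
turn [ 0.22 -0.4   5.71] rows 4 pos [0.4539 0.1754 0.1277] t 13.35
0 [ 0.89 -1.85  1.32] [ 0.06 -0.1   1.43]
1 [ 0.84 -1.87  1.32] [ 0.06 -0.1   1.43]
2 [ 0.8  -1.89  1.32] [ 0.06 -0.1   1.43]
3 [ 0.75 -1.91  1.32] [ 0.06 -0.1   1.43]
```

```bash
python3 -m crank '[{"dx":0.9,"dy":-1.85,"dz":1.3,"wx":0,"wy":-0.1,"wz":1.4,"fingers":255},{"dx":0.85,"dy":-1.9,"dz":1.3,"wx":0,"wy":-0.1,"wz":1.4,"fingers":255},{"dx":0.8,"dy":-1.9,"dz":1.3,"wx":0,"wy":-0.1,"wz":1.4,"fingers":255},{"dx":0.4,"dy":-1.1,"dz":0.7,"wx":0,"wy":-0.1,"wz":1,"fingers":255},{"dx":0,"dy":0,"dz":0,"wx":0,"wy":0,"wz":0,"fingers":255},{"dx":0,"dy":0,"dz":0,"wx":0,"wy":0,"wz":0,"fingers":255}]' 30 ; python3 -c "
from h import *
im=grab_frame('wrist'); save('w25',np.clip(im*1.4,0,255).astype(np.uint8),None,1.5)
plan2([(.531,.147,.05)],-90,0,.03)"
```

```text
time: 13.85
position: [0.528, 0.1533, 0.0772]
orientation: [[0.027, -1.0, -0.007], [-1.0, -0.027, -0.0], [0.0, 0.007, -1.0]]
ft_force: [-0.2, -0.3, 0.5]
grip_width: 0.0002
turn [ 0.37 -0.02  1.58] rows 1 pos [0.5278 0.1534 0.0774] t 13.9
0 [ 0.65 -0.32  2.74] [ 0.37 -0.02  1.58]
```

View pics/w25.png

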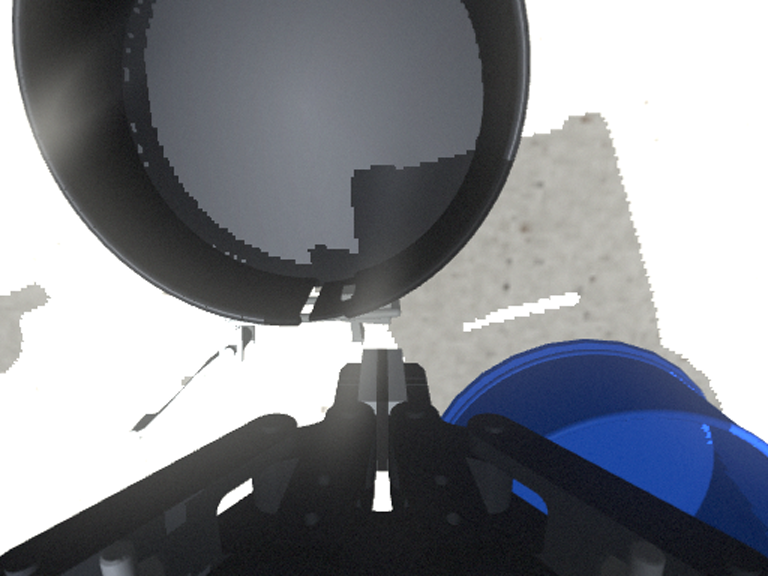

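```bash
python3 -m crank '[{"dx":0.5,"dy":-0.2,"dz":1.3,"wx":0.3,"wy":0,"wz":1,"fingers":255},{"dx":0.1,"dy":-0.1,"dz":1.2,"wx":0.1,"wy":0,"wz":0.5,"fingers":255},{"dx":0,"dy":0,"dz":0,"wx":0,"wy":0,"wz":0,"fingers":255}]' 30 ; python3 -m crank '[{"dx":0,"dy":0,"dz":0.3,"wx":0,"wy":0,"wz":0,"fingers":255},{"dx":0,"dy":0,"dz":0.3,"wx":0,"wy":0,"wz":0,"fingers":255}]' 30; python3 -c "
from h import *
im=grab_frame('wrist'); save('w26',np.clip(im*1.0,0,255).astype(np.uint8),None,1.5)
plan2([(.531,.147,.04)],-90,0,.03)"
```

```text
time: 14.15
position: [0.5297, 0.149, 0.0533]
orientation: [[0.005, -1.0, 0.002], [-1.0, -0.005, 0.0], [-0.0, -0.002, -1.0]]
ft_force: [0.6, 0.5, 0.5]
grip_width: 0.0
time: 14.32
position: [0.5289, 0.1497, 0.0478]
orientation: [[0.007, -1.0, 0.002], [-1.0, -0.007, 0.0], [-0.0, -0.002, -1.0]]
ft_force: [-0.3, 1.0, 0.6]
grip_width: 0.0003
turn [-0.07  0.01  0.42] rows 1 pos [0.5287 0.1497 0.0474] t 14.3667
0 [ 0.27 -0.22  0.74] [-0.07  0.01  0.42]
```

View pics/w26.png

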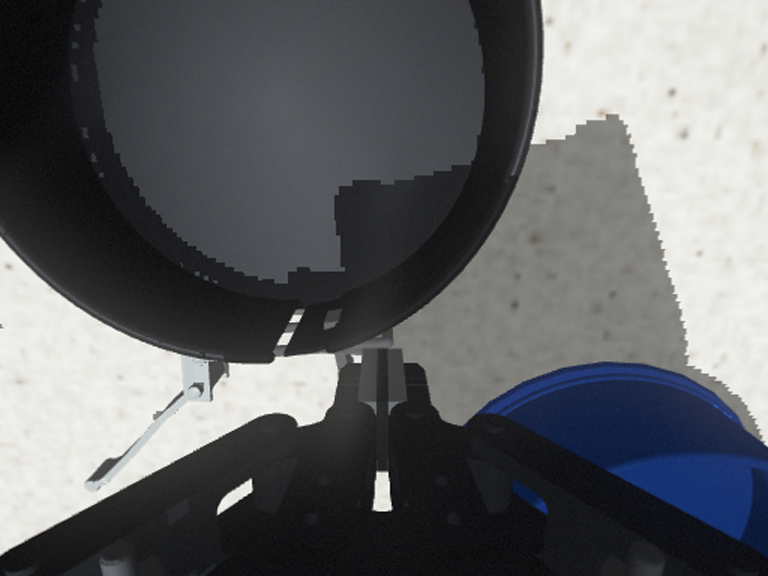

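```bash
python3 -m crank '[{"dx":0.1,"dy":-0.1,"dz":0.3,"wx":0,"wy":0,"wz":0.3,"fingers":255},{"dx":0,"dy":0,"dz":0.2,"wx":0,"wy":0,"wz":0,"fingers":255}]' 30; python3 -m crank '[{"dx":0,"dy":0,"dz":0.2,"wx":0,"wy":0,"wz":0,"fingers":255}]' 30
```

```text
time: 14.53
position: [0.53, 0.1492, 0.043]
orientation: [[0.003, -1.0, 0.002], [-1.0, -0.003, 0.0], [-0.0, -0.002, -1.0]]
ft_force: [0.7, -1.2, 2.4]
grip_width: 0.0003
time: 14.62
position: [0.5305, 0.1491, 0.0415]
orientation: [[0.003, -1.0, 0.003], [-1.0, -0.003, 0.0], [-0.0, -0.003, -1.0]]
ft_force: [-0.2, -3.2, 12.1]
grip_width: -0.0001
```

```bash
python3 -m crank '[{"dx":0,"dy":0.6,"dz":0.1,"wx":0,"wy":0,"wz":0,"fingers":255},{"dx":0,"dy":0.5,"dz":0.1,"wx":0,"wy":0,"wz":0,"fingers":255}]' 30; python3 -c "
from h import *
im=grab_frame('wrist'); save('w27',np.clip(im*1.0,0,255).astype(np.uint8),None,1.5)
plan2([(.520,.149,.04)],-90,0,.03)"
```

```text
time: 14.78
position: [0.5236, 0.149, 0.0416]
orientation: [[0.003, -1.0, 0.011], [-1.0, -0.003, 0.001], [-0.001, -0.011, -1.0]]
ft_force: [0.5, -3.1, 10.2]
grip_width: -0.0001
turn [-0.6   0.05  0.2 ] rows 1 pos [0.5229 0.149  0.0415] t 14.8333
0 [-0.    0.29  0.15] [-0.6   0.05  0.2 ]
```

View pics/w27.png

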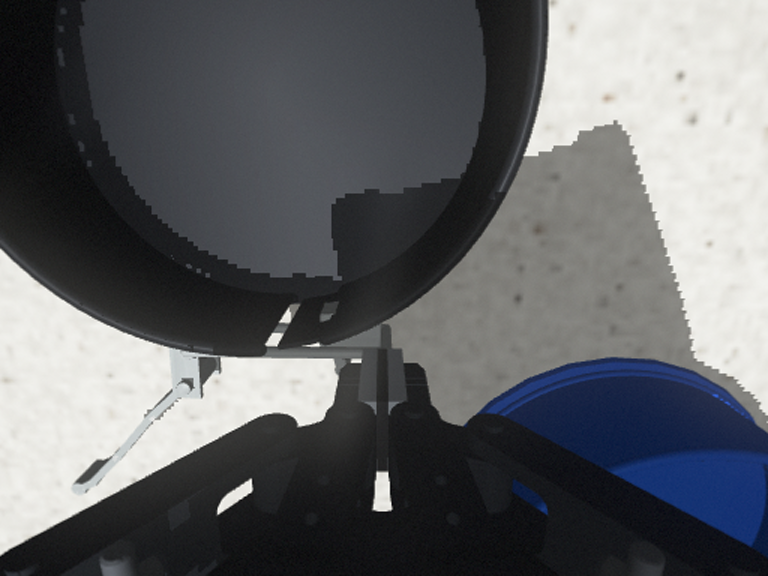

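```bash
python3 -m crank '[{"dx":0,"dy":0.5,"dz":0.1,"wx":-0.5,"wy":0,"wz":0,"fingers":255},{"dx":0,"dy":0.3,"dz":0.1,"wx":-0.2,"wy":0,"wz":0,"fingers":255}]' 30; python3 -c "
from h import *
im=grab_frame('wrist'); save('w28',np.clip(im[190:280,90:310]*1.2,0,255).astype(np.uint8),None,3.5)
plan2([(.510,.149,.09)],-90,0,.03)"
```

```text
time: 15.0
position: [0.518, 0.1494, 0.0419]
orientation: [[0.003, -1.0, 0.005], [-1.0, -0.003, 0.002], [-0.002, -0.005, -1.0]]
ft_force: [-0.3, -1.0, 8.1]
grip_width: -0.0002
turn [-0.27  0.13  0.19] rows 2 pos [0.5178 0.1493 0.0419] t 15.05
0 [ 0.01  0.38 -2.41] [-0.14  0.07  0.1 ]
1 [ 0.01  0.38 -2.4 ] [-0.14  0.07  0.1 ]
```

View pics/w28.png

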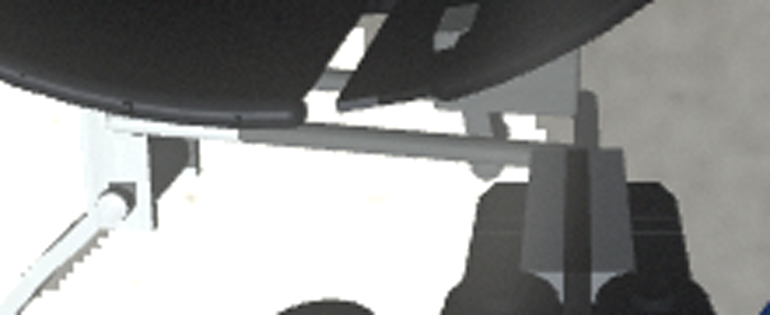

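```bash
python3 -m crank '[{"dx":0,"dy":0,"dz":-1.5,"wx":0,"wy":0,"wz":0,"fingers":255},{"dx":0,"dy":1,"dz":-3,"wx":0,"wy":0,"wz":0,"fingers":255},{"dx":0,"dy":2.5,"dz":-2.5,"wx":0,"wy":0,"wz":0,"fingers":255},{"dx":-1,"dy":2.5,"dz":-1,"wx":0,"wy":0,"wz":0,"fingers":255},{"dx":0,"dy":0,"dz":0,"wx":0,"wy":0,"wz":0,"fingers":255}]' 30; cat > look.py <<'E'
from h import *
import pickle,sys
n=sys.argv[1]; c=tuple(map(int,sys.argv[2:6])); k=float(sys.argv[6])
o=get_obs(); im=grab_frame('wrist'); save(n,np.clip(im*1.2,0,255).astype(np.uint8),None,1)
pickle.dump((im,o['position'],o['orientation']),open(n+'.pkl','wb'))
save(n+'c',np.clip(im*1.2,0,255).astype(np.uint8),c,k)
E
python3 look.py w29 160 60 360 170 4
```

```text
time: 15.47
position: [0.457, 0.1589, 0.1244]
orientation: [[0.001, -1.0, 0.006], [-1.0, -0.001, 0.003], [-0.003, -0.006, -1.0]]
ft_force: [0.8, 0.1, 0.3]
grip_width: 0.0002
```

View pics/w29c.png

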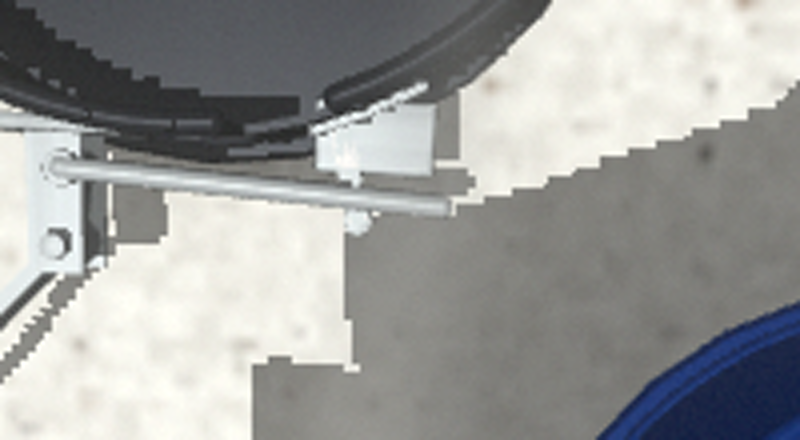

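View pics/w29.png

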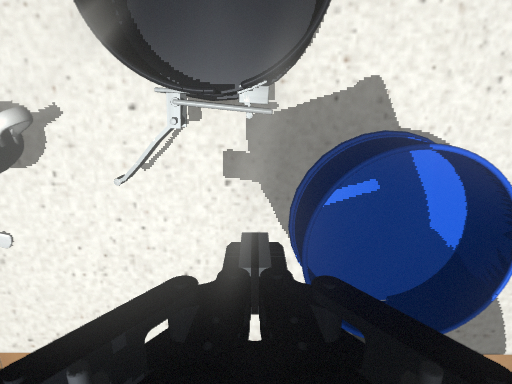

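```bash
python3 -c "
from h import *
plan2([(.521,.150,.065),(.521,.150,.05)],-90,0,.035)"
```

```text
turn [-0.45  0.18  0.11] rows 4 pos [0.4591 0.1588 0.1243] t 15.5167
0 [ 0.3  -2.05  1.99] [-0.11  0.05  0.03]
1 [ 0.3  -2.05  1.99] [-0.11  0.05  0.03]
2 [ 0.3  -2.05  1.98] [-0.11  0.05  0.03]
3 [0.  0.  1.5] [-0.11  0.05  0.03]
```

```bash
python3 -m crank '[{"dx":0.3,"dy":-2,"dz":2,"wx":-0.1,"wy":0,"wz":0,"fingers":255},{"dx":0.3,"dy":-2,"dz":2,"wx":-0.1,"wy":0,"wz":0,"fingers":255},{"dx":0.2,"dy":-1.6,"dz":1.6,"wx":-0.1,"wy":0,"wz":0,"fingers":255},{"dx":0,"dy":0,"dz":0.8,"wx":0,"wy":0,"wz":0,"fingers":255},{"dx":0,"dy":0,"dz":0,"wx":0,"wy":0,"wz":0,"fingers":255}]' 30; python3 -c "
from h import *
plan2([(.521,.150,.043)],-90,0,.035)"
```

```text
time: 15.93
position: [0.522, 0.1514, 0.0587]
orientation: [[0.004, -1.0, 0.01], [-1.0, -0.004, 0.005], [-0.005, -0.01, -1.0]]
ft_force: [-0.6, 0.3, -0.4]
grip_width: -0.0
turn [-0.56  0.29  0.24] rows 1 pos [0.522  0.1514 0.0587] t 15.9333
0 [0.15 0.11 1.57] [-0.56  0.29  0.24]
```

```bash
python3 -m crank '[{"dx":0.1,"dy":0.1,"dz":0.9,"wx":-0.4,"wy":0.2,"wz":0.2,"fingers":255},{"dx":0,"dy":0,"dz":0.5,"wx":-0.1,"wy":0.1,"wz":0,"fingers":255},{"dx":0,"dy":0,"dz":0.3,"wx":0,"wy":0,"wz":0,"fingers":255}]' 30; python3 -m crank '[{"dx":0,"dy":0,"dz":0.2,"wx":0,"wy":0,"wz":0,"fingers":255}]' 30
```

```text
time: 16.18
position: [0.5208, 0.15, 0.0407]
orientation: [[0.0, -1.0, -0.0], [-1.0, -0.0, -0.001], [0.001, 0.0, -1.0]]
ft_force: [-0.4, -2.6, 16.6]
grip_width: -0.0005
time: 16.27
position: [0.5218, 0.1501, 0.0397]
orientation: [[0.001, -1.0, 0.002], [-1.0, -0.001, -0.001], [0.001, -0.002, -1.0]]
ft_force: [-0.1, -3.2, 22.4]
grip_width: -0.0
```

```bash
python3 -m crank '[{"dx":-0.1,"dy":0.6,"dz":0,"wx":0,"wy":0,"wz":0,"fingers":255},{"dx":-0.15,"dy":0.7,"dz":0.05,"wx":0,"wy":0,"wz":0,"fingers":255},{"dx":-0.2,"dy":0.7,"dz":0.05,"wx":-0.2,"wy":0,"wz":0,"fingers":255},{"dx":-0.2,"dy":0.7,"dz":0.05,"wx":-0.2,"wy":0,"wz":0,"fingers":255}]' 30; python3 -c "
from h import *
im=grab_frame('wrist'); save('w30',np.clip(im[150:290,60:310]*1.2,0,255).astype(np.uint8),None,3)
plan2([(.510,.149,.09)],-90,0,.03)"
```

```text
time: 16.6
position: [0.499, 0.1575, 0.0431]
orientation: [[0.001, -1.0, 0.007], [-1.0, -0.001, 0.001], [-0.001, -0.007, -1.0]]
ft_force: [-0.5, 0.5, 2.2]
grip_width: -0.0001
turn [-0.31  0.04  0.08] rows 2 pos [0.4973 0.1576 0.0427] t 16.65
0 [ 0.43 -0.65 -2.36] [-0.15  0.02  0.04]
1 [ 0.43 -0.64 -2.36] [-0.15  0.02  0.04]
```

View pics/w30.png

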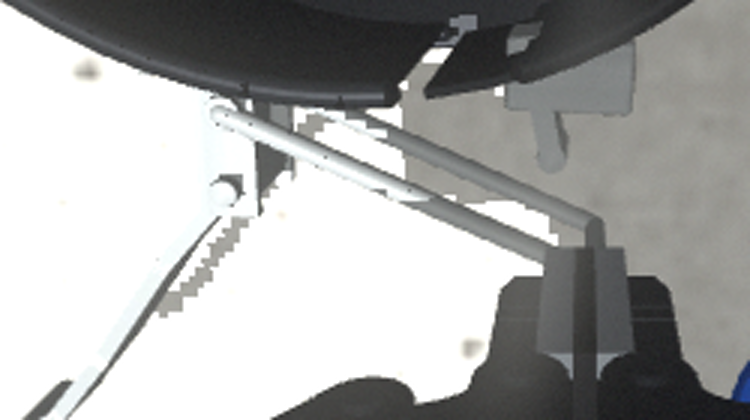

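```bash
python3 -m crank '[{"dx":0,"dy":0.2,"dz":-2,"wx":-0.2,"wy":0,"wz":0,"fingers":255},{"dx":-1.5,"dy":0,"dz":-3,"wx":-0.1,"wy":0,"wz":0,"fingers":255},{"dx":-3.5,"dy":0,"dz":-1,"wx":0,"wy":0,"wz":0,"fingers":255},{"dx":-3.5,"dy":0,"dz":0,"wx":0,"wy":0,"wz":0,"fingers":255},{"dx":-2.2,"dy":0,"dz":0,"wx":0,"wy":0,"wz":0,"fingers":255},{"dx":0,"dy":0,"dz":0,"wx":0,"wy":0,"wz":0,"fingers":255}]' 30; python3 -c "
from h import *
plan2([(.497,.283,.06),(.497,.283,.0225)],-90,0,.035)"
```

```text
time: 17.15
position: [0.4909, 0.268, 0.105]
orientation: [[-0.001, -1.0, -0.005], [-1.0, 0.001, 0.001], [-0.001, 0.005, -1.0]]
ft_force: [-0.0, -0.1, -0.2]
grip_width: 0.0001
turn [ 0.27  0.04 -0.04] rows 4 pos [0.4909 0.268  0.105 ] t 17.15
0 [-0.75 -0.31  2.25] [ 0.07  0.01 -0.01]
1 [-0.75 -0.31  2.25] [ 0.07  0.01 -0.01]
2 [ 0.   -0.    1.87] [ 0.07  0.01 -0.01]
3 [ 0.   -0.    1.87] [ 0.07  0.01 -0.01]
```

```bash
python3 -m crank '[{"dx":-0.8,"dy":-0.4,"dz":2.2,"wx":0.1,"wy":0,"wz":0,"fingers":255},{"dx":-0.7,"dy":-0.3,"dz":2.2,"wx":0.1,"wy":0,"wz":0,"fingers":255},{"dx":0,"dy":0,"dz":1.8,"wx":0.1,"wy":0,"wz":0,"fingers":255},{"dx":0,"dy":0,"dz":1.5,"wx":0,"wy":0,"wz":0,"fingers":255},{"dx":0,"dy":0,"dz":0,"wx":0,"wy":0,"wz":0,"fingers":255}]' 30; python3 -c "
from h import *
print(get_obs()['q'].round(2))
plan2([(.484,.269,.0225)],-90,0,.035)"
```

```text
time: 17.57
position: [0.4967, 0.2845, 0.026]
orientation: [[0.005, -1.0, 0.002], [-1.0, -0.005, 0.001], [-0.001, -0.002, -1.0]]
ft_force: [-1.2, -0.6, 0.0]
grip_width: 0.0002
[ 0.5   0.63  1.84 -0.    0.66  2.07]
turn [-0.13  0.05  0.3 ] rows 1 pos [0.4967 0.2845 0.026 ] t 17.5667
0 [1.54 1.28 0.34] [-0.13  0.05  0.3 ]
```

```bash
python3 -m crank '[{"dx":1.2,"dy":0.8,"dz":0.3,"wx":-0.1,"wy":0,"wz":0.3,"fingers":255},{"dx":0.8,"dy":0.7,"dz":0,"wx":0,"wy":0,"wz":0,"fingers":255},{"dx":0.4,"dy":0.4,"dz":0,"wx":0,"wy":0,"wz":0,"fingers":255},{"dx":0,"dy":0,"dz":0,"wx":0,"wy":0,"wz":0,"fingers":255}]' 30; python3 look.py w31 100 120 360 290 3
```

```text
time: 17.9
position: [0.4756, 0.2577, 0.0228]
orientation: [[0.0, -1.0, -0.002], [-1.0, -0.0, -0.001], [0.001, 0.002, -1.0]]
ft_force: [-0.3, 0.5, -1.0]
grip_width: 0.0001
```

View pics/w31c.png

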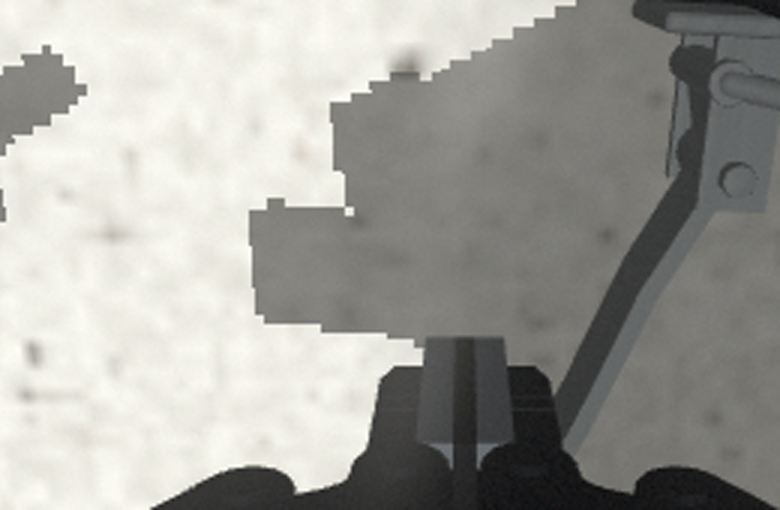

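```bash
python3 -m crank '[{"dx":0.5,"dy":0.3,"dz":0,"wx":0,"wy":0,"wz":0,"fingers":255},{"dx":0.2,"dy":0.1,"dz":0,"wx":0,"wy":0,"wz":0,"fingers":255},{"dx":0,"dy":0,"dz":0,"wx":0,"wy":0,"wz":0,"fingers":255}]' 30; python3 -m crank '[{"dx":-0.8,"dy":-0.4,"dz":-0.5,"wx":0,"wy":0,"wz":0,"fingers":255},{"dx":-0.5,"dy":0,"dz":-3,"wx":0,"wy":0,"wz":0,"fingers":255},{"dx":2,"dy":0.6,"dz":-3.3,"wx":0,"wy":0,"wz":0,"fingers":255},{"dx":3,"dy":1.2,"dz":-2.5,"wx":0,"wy":0,"wz":0,"fingers":255},{"dx":3,"dy":1,"dz":-0.5,"wx":0,"wy":0,"wz":0,"fingers":255},{"dx":0.5,"dy":0,"dz":0,"wx":0,"wy":0,"wz":0,"fingers":255},{"dx":0,"dy":0,"dz":0,"wx":0,"wy":0,"wz":0,"fingers":255}]' 30;python3 look.py w32 150 60 350 190 4
```

```text
time: 18.2
position: [0.4737, 0.2516, 0.0249]
orientation: [[-0.0, -1.0, 0.002], [-1.0, 0.0, 0.002], [-0.002, -0.002, -1.0]]
ft_force: [-0.2, 0.2, -0.2]
grip_width: 0.0001
time: 18.78
position: [0.4535, 0.1821, 0.1302]
orientation: [[0.003, -1.0, 0.008], [-1.0, -0.003, 0.003], [-0.003, -0.008, -1.0]]
ft_force: [0.3, 0.1, -0.5]
grip_width: -0.0004
```

View pics/w32c.png

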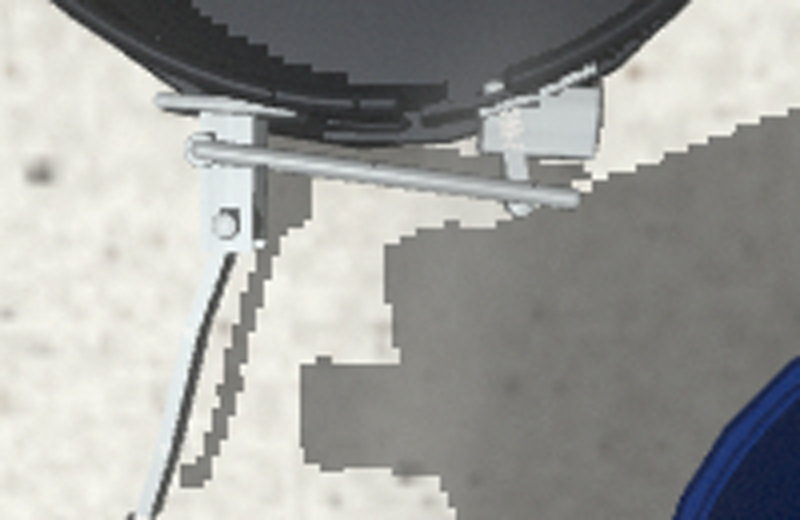

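```bash
python3 -c "
from h import *
plan2([(.482,.268,.11),(.482,.268,.0225)],-90,0,.035)"
```

```text
turn [-0.43  0.17  0.19] rows 6 pos [0.4533 0.1825 0.1299] t 18.8333
0 [-2.85 -0.96  0.68] [-0.07  0.03  0.03]
1 [-2.85 -0.96  0.68] [-0.07  0.03  0.03]
2 [-2.85 -0.96  0.67] [-0.07  0.03  0.03]
3 [0.   0.01 2.92] [-0.07  0.03  0.03]
4 [0.   0.01 2.92] [-0.07  0.03  0.03]
5 [0.   0.   2.92] [-0.07  0.03  0.03]
```

```bash
python3 -m crank '[{"dx":-2.8,"dy":-0.9,"dz":0.6,"wx":-0.1,"wy":0,"wz":0,"fingers":255},{"dx":-2.8,"dy":-0.9,"dz":0.6,"wx":-0.1,"wy":0,"wz":0,"fingers":255},{"dx":-2.4,"dy":-0.8,"dz":0.6,"wx":-0.1,"wy":0,"wz":0.1,"fingers":255},{"dx":0,"dy":0,"dz":2.8,"wx":0,"wy":0,"wz":0,"fingers":255},{"dx":0,"dy":0,"dz":2.8,"wx":0,"wy":0,"wz":0,"fingers":255},{"dx":0,"dy":0,"dz":2,"wx":0,"wy":0,"wz":0,"fingers":255},{"dx":0,"dy":0,"dz":0,"wx":0,"wy":0,"wz":0,"fingers":255},{"dx":0,"dy":0,"dz":0,"wx":0,"wy":0,"wz":0,"fingers":255}]' 30; python3 look.py w33 100 100 360 290 3; python3 -c "
from h import *
plan2([(.482,.268,.0225)],-90,0,.035)"
```

```text
time: 19.5
position: [0.4854, 0.278, 0.0304]
orientation: [[0.004, -1.0, 0.006], [-1.0, -0.004, 0.007], [-0.007, -0.006, -1.0]]
ft_force: [0.2, 0.1, -0.2]
grip_width: 0.0003
turn [-0.35  0.38  0.23] rows 1 pos [0.4852 0.2778 0.0306] t 19.55
0 [0.98 0.33 0.8 ] [-0.35  0.38  0.23]
```

View pics/w33c.png

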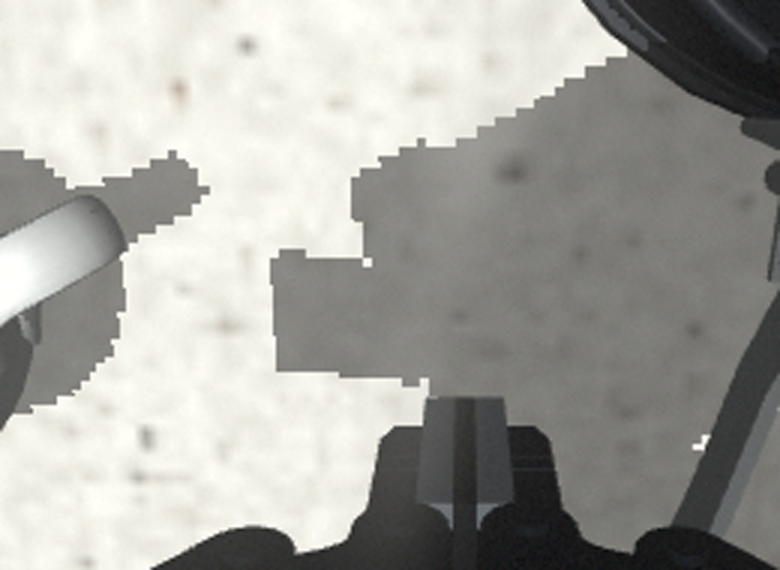

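```bash
python3 -m crank '[{"dx":1.2,"dy":0.4,"dz":0.5,"wx":-0.3,"wy":0.2,"wz":0.2,"fingers":255},{"dx":1,"dy":0.4,"dz":0.3,"wx":-0.1,"wy":0.2,"wz":0,"fingers":255},{"dx":0.6,"dy":0.4,"dz":0,"wx":0,"wy":0,"wz":0,"fingers":255},{"dx":0.7,"dy":0.4,"dz":0,"wx":0,"wy":0,"wz":0,"fingers":255},{"dx":0,"dy":0,"dz":0,"wx":0,"wy":0,"wz":0,"fingers":255}]' 30; python3 look.py w34 100 100 360 290 3; python3 -c "
from h import *
plan2([(.4675,.2355,.0225)],-90,0,.035)"
```

```text
time: 19.97
position: [0.4697, 0.2406, 0.0253]
orientation: [[0.0, -1.0, 0.003], [-1.0, -0.0, 0.001], [-0.001, -0.003, -1.0]]
ft_force: [0.1, 0.3, 0.0]
grip_width: 0.0
turn [-0.22  0.1  -0.  ] rows 1 pos [0.4704 0.2411 0.0255] t 20.0167
0 [0.56 0.29 0.3 ] [-0.22  0.1  -0.  ]
```

View pics/w34c.png

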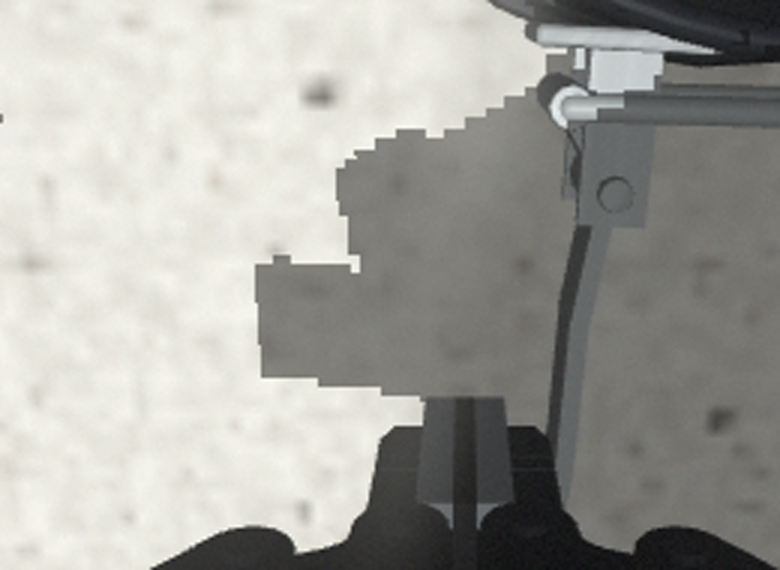

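```bash
python3 -m crank '[{"dx":0.6,"dy":0.3,"dz":0.2,"wx":-0.2,"wy":0.1,"wz":0,"fingers":255},{"dx":0.8,"dy":0.2,"dz":0.1,"wx":0,"wy":0,"wz":0,"fingers":255},{"dx":0.8,"dy":0.1,"dz":0,"wx":0,"wy":0,"wz":0,"fingers":255},{"dx":0,"dy":0,"dz":0,"wx":0,"wy":0,"wz":0,"fingers":255}]' 30; python3 look.py w35 100 100 360 290 3; python3 -c "
from h import *
plan2([(.4639,.2201,.0225)],-90,0,.035)"
```

```text
time: 20.35
position: [0.4655, 0.2179, 0.0238]
orientation: [[-0.0, -1.0, 0.004], [-1.0, 0.0, 0.002], [-0.002, -0.004, -1.0]]
ft_force: [-0.1, 0.9, 0.2]
grip_width: -0.0
turn [-0.25  0.12 -0.03] rows 1 pos [0.4657 0.2183 0.0238] t 20.4
0 [-0.18  0.18  0.13] [-0.25  0.12 -0.03]
```

View pics/w35c.png

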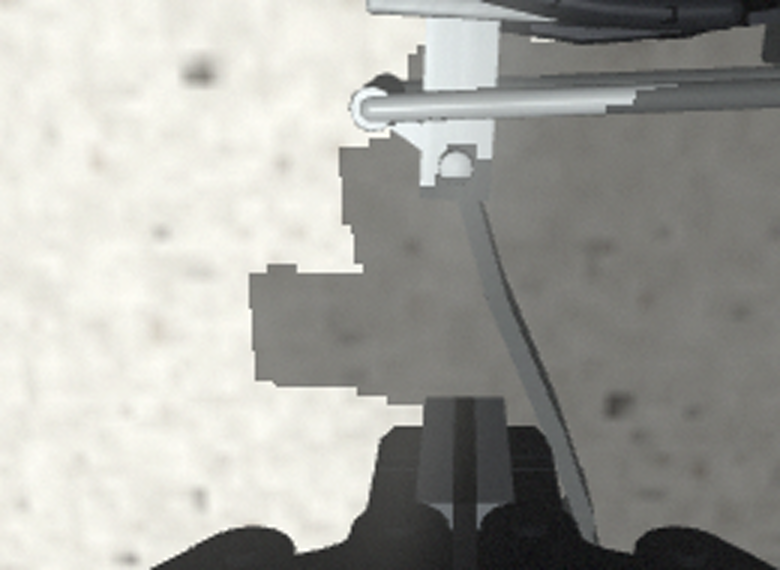

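```bash
python3 -m crank '[{"dx":0.9,"dy":0,"dz":0.1,"wx":-0.2,"wy":0.1,"wz":0,"fingers":255},{"dx":0.8,"dy":-0.1,"dz":0,"wx":0,"wy":0,"wz":0,"fingers":255},{"dx":0.7,"dy":-0.4,"dz":0,"wx":0,"wy":0,"wz":0,"fingers":255},{"dx":0,"dy":0,"dz":0,"wx":0,"wy":0,"wz":0,"fingers":255}]' 30; python3 look.py w36 100 100 360 290 3; python3 -c "
from h import *
plan2([(.4765,.185,.0225)],-90,0,.035)"
```

```text
time: 20.73
position: [0.4714, 0.1926, 0.0227]
orientation: [[0.0, -1.0, 0.001], [-1.0, -0.0, 0.001], [-0.001, -0.001, -1.0]]
ft_force: [-0.5, 0.3, 0.1]
grip_width: 0.0003
turn [-0.03  0.04 -0.  ] rows 1 pos [0.4711 0.1928 0.0227] t 20.7833
0 [ 0.78 -0.54  0.02] [-0.03  0.04 -0.  ]
```

View pics/w36c.png

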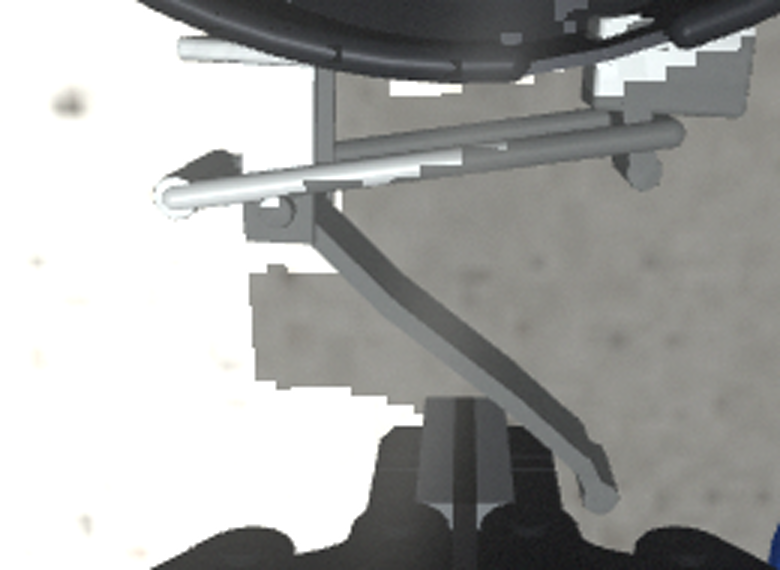

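```bash
python3 -m crank '[{"dx":0.8,"dy":-0.6,"dz":0,"wx":0,"wy":0,"wz":0,"fingers":255},{"dx":0.6,"dy":-0.7,"dz":0,"wx":0,"wy":0,"wz":0,"fingers":255},{"dx":0.4,"dy":-0.6,"dz":0,"wx":0,"wy":0,"wz":0,"fingers":255},{"dx":0,"dy":0,"dz":0,"wx":0,"wy":0,"wz":0,"fingers":255}]' 30; python3 look.py w37 100 100 360 290 3; python3 -c "
from h import *
plan2([(.4994,.1704,.0225)],-90,0,.035)"
```

```text
time: 21.12
position: [0.4916, 0.1727, 0.0224]
orientation: [[0.0, -1.0, -0.001], [-1.0, -0.0, 0.0], [-0.0, 0.001, -1.0]]
ft_force: [-0.4, 0.5, 0.0]
grip_width: -0.0003
turn [0.05 0.01 0.  ] rows 1 pos [0.4911 0.1728 0.0224] t 21.1667
0 [ 0.24 -0.83 -0.01] [0.05 0.01 0.  ]
```

View pics/w37c.png

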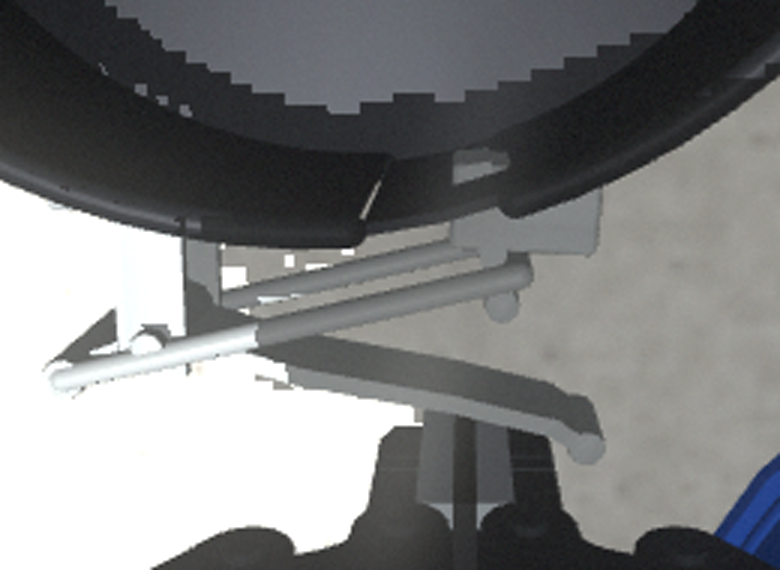

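```bash
python3 -m crank '[{"dx":0.2,"dy":-0.5,"dz":0,"wx":0,"wy":0,"wz":0,"fingers":255},{"dx":0.2,"dy":-0.6,"dz":0,"wx":0,"wy":0,"wz":0,"fingers":255},{"dx":0,"dy":-0.3,"dz":0,"wx":0,"wy":0,"wz":0,"fingers":255}]' 30; python3 look.py w38 100 100 360 290 3; python3 -c "
from h import *
plan2([(.504,.1704,.0225)],-90,0,.035)"
```

```text
time: 21.42
position: [0.4996, 0.1681, 0.0213]
orientation: [[-0.001, -1.0, -0.014], [-1.0, 0.001, -0.002], [0.002, 0.014, -1.0]]
ft_force: [-15.6, 5.0, 12.3]
grip_width: -0.0001
turn [ 0.84 -0.11 -0.07] rows 1 pos [0.4994 0.168  0.0213] t 21.4667
0 [-0.24 -0.46 -0.13] [ 0.84 -0.11 -0.07]
```

View pics/w38c.png

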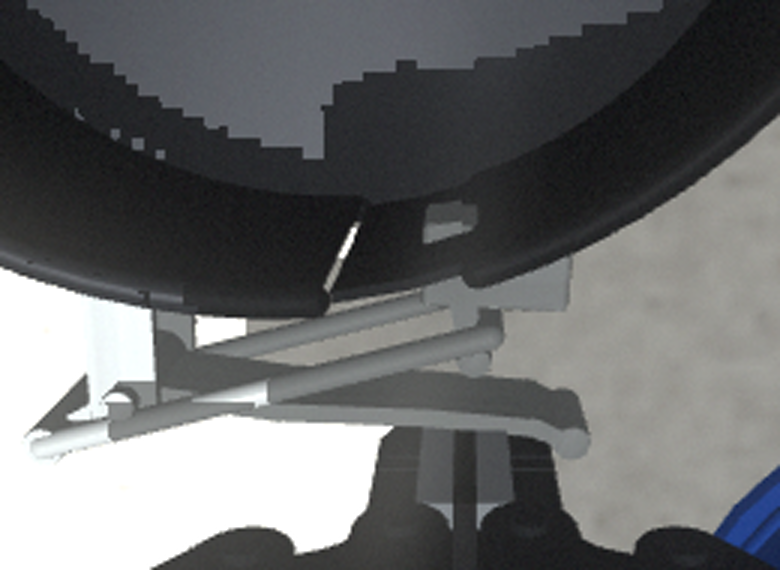

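```bash
python3 -m crank '[{"dx":0,"dy":0.6,"dz":0,"wx":0.5,"wy":0,"wz":0,"fingers":255},{"dx":0,"dy":2,"dz":-0.5,"wx":0.3,"wy":0,"wz":0,"fingers":255},{"dx":0,"dy":1.5,"dz":-3,"wx":0,"wy":0,"wz":0,"fingers":255},{"dx":0,"dy":0.3,"dz":-3.5,"wx":0,"wy":0,"wz":0,"fingers":255},{"dx":0,"dy":0,"dz":-3,"wx":0,"wy":0,"wz":0,"fingers":255},{"dx":0,"dy":0,"dz":0,"wx":0,"wy":0,"wz":0,"fingers":255}]' 30; python3 look.py w39 160 40 360 180 4; python3 - <<'E'
from h import *
im=grab_frame('top'); save('top39',im,(190,130,370,260),4)
E
```

```text
time: 21.97
position: [0.4516, 0.1676, 0.1221]
orientation: [[0.001, -1.0, -0.007], [-1.0, -0.001, -0.005], [0.005, 0.007, -1.0]]
ft_force: [0.8, 0.6, 0.2]
grip_width: -0.0
```

View pics/w39c.png

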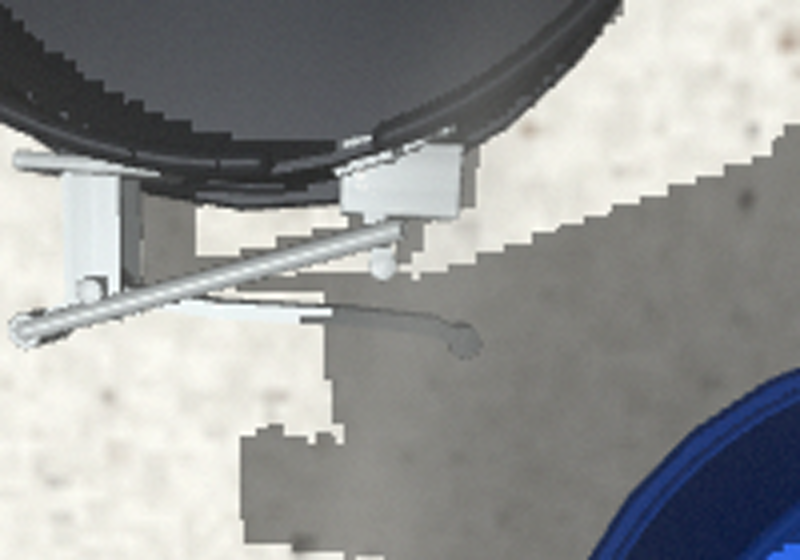

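View pics/top39.png

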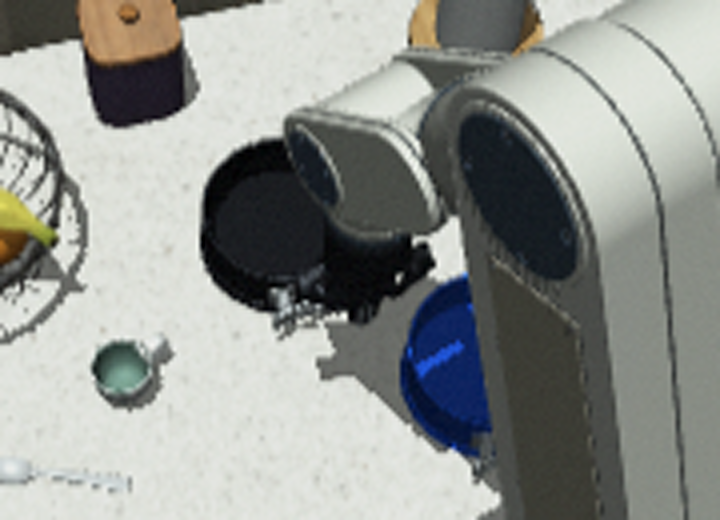

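```bash
python3 -m crank '[{"dx":0,"dy":0.5,"dz":-1,"wx":0,"wy":0,"wz":0,"fingers":255},{"dx":0,"dy":0,"dz":0,"wx":0,"wy":0,"wz":0,"fingers":255},{"dx":0,"dy":0,"dz":0,"wx":0,"wy":0,"wz":0,"fingers":255}]' 30; python3 look.py w40 160 40 360 180 4; python3 - <<'E'
from h import *
import pickle
im,p,R=pickle.load(open('w39.pkl','rb'));pose=(np.array(p),np.array(R)); cal=get_calibration('wrist')
C=lambda u,v: np.array([u/4+160-.4,v/4+40-.4])
w=lambda u,v,z: onz(cal,C(u,v),z,pose)[:2]
pin=w(90,289,.052);tip=w(463,340,.0475);bp=w(28,328,.0535);bar=w(396,231,.0535);hk=w(383,266,.047)
d=lambda a,b:np.degrees(np.arctan2(*(b-a)[::-1]))
print(pin,tip,bp,bar,hk,'lever',d(pin,tip),'bail',d(bp,bar),'len',np.linalg.norm(bar-bp))
E
```

```text
time: 22.32
position: [0.4441, 0.1664, 0.1265]
orientation: [[0.001, -1.0, -0.013], [-1.0, -0.0, -0.007], [0.007, 0.013, -1.0]]
ft_force: [-0.1, -0.2, -0.4]
grip_width: -0.0
[0.51797335 0.2188183 ] [0.50877724 0.15213048] [0.51132748 0.22996061] [0.52779229 0.16461484] [0.52181088 0.16681913] lever -97.85144589407734 bail -75.85786859534187 len 0.06738812598397287
```

View pics/w40c.png

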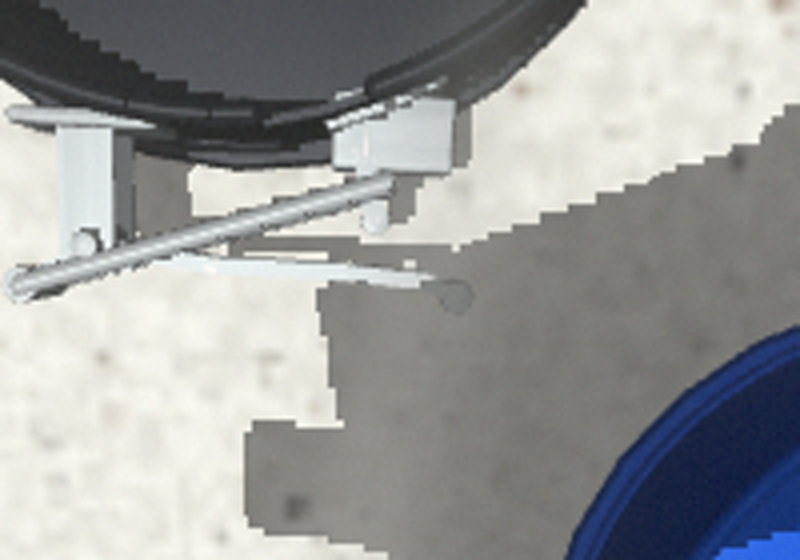

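```bash
python3 -c "
from rig import *
print(hand_in(), get_obs()['time'])"
```

```text
the job is handed in; nothing more can be done
the job is handed in; nothing more can be done
```

The dark tin's clasp is shut: the bail's bar lies behind the hook and the lever stayed closed by itself after I let go. I handed the job in at about 22.3 s.

**How it went**
- **First push missed:** the closed fingertips sit about 12 mm behind the tool point, not 19 mm ahead as given, so I passed over the bail once. Going lower, I swung it in.
- **Overshoot:** I pushed the bail too far. Its bar slipped past the end of the hook's block instead of in front of it.
- **Two lever tries that jammed:** before I saw this, the lever resisted both times. I stopped at about 22 N and 5 N, and it swung back fully open on its own. The first try had taken it to about half shut, so the order asked was not kept cleanly.
- **Fix:** I dragged the bail back out by light pressure from above. Then I swung the lever in a little, to about 1.75 rad. That carried the bail in, and the bar went behind the hook with the lever still standing out.
- **Closing:** I pressed the lever round. It met almost no resistance until it was shut, then about 16 N against its stop.

**Last checks**
- Measured in the pictures, the lever and the bail are each within about 1–2° of their shut positions, allowing for the tin standing turned by about 2°.
- The bar is on the −y side of the hook, and the hook has moved roughly 2–3 mm towards +y; about 4 mm was expected, and I can measure to about 2 mm. The lever did not move between pictures taken about 0.5 and 0.9 s after release.
- The mug looks to be where it started. I never went near the copper tin or the shaker, but both were hidden behind the arm in the last picture.
- No force reading went above about 28 N, and the gripper was clear of everything at hand-in.

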